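# Find the binding conveyor roller and move it to the repair stand

## Robot

A 7-joint arm with a two-finger parallel gripper is mounted at the origin on the work surface. World frame = base frame: x ahead of the robot, y to its left, z up, the work surface at z = 0. Lengths are in m, angles in degrees, forces in N, time in s.
With the tool pointing down it reaches from about 0.425 to 0.875 m from the base axis. Payload 4.7 kg.
Tool frame: the origin (TCP) lies at the very end of the fingers, on their centre line; the grasp point (between the pads) lies manip.grip_depth behind it (manip.grip_depth is the distance from the TCP to the grasp point, in m); z points along the fingers, y is the line along which they close (so a half turn about z gives the same grasp; the last joint's range is limited). The gripper opens to 85 mm and grips with 20 to 120 N. Pads are 22 mm wide; open, the fingers measure 114 mm over their backs; the gripper's body (76 mm by 85 mm) begins 54 mm behind the grasp point. The pads swing forward as they close: fully open they stand 13 mm farther back than shut.
Start: joints at [-66.916, 18.392, -4.016, 83.108, 1.295, 78.541, -3.26], TCP at [0.246, 0.601, 0.204] pointing down, gripper open.
Joint ranges: [-163.93, 163.93], [-17.29, 119.83], [-79.2, 71.16], [3.27, 140.29], [-89.18, 269.18], [5.43, 117.66], [-154.24, 154.24]. Speed limits (degrees/s): [147.25, 147.25, 180, 180, 180, 180, 180].

## Interface

Orientations are given as [roll, pitch, yaw] about the fixed x, y, z axes, in that order (R = Rz(yaw) Ry(pitch) Rx(roll)).
In Python, from cell import manip gives the robot as it stands.
- The arm moves only by the tool servo_tool, never from a script. Its argument "increments" is a list of rows, each an object with "translation": the shift along the tool's x, y, z in mm, a list of three; "dr": the turn, a rotation vector about the tool's x, y, z in degrees, a list of three; "hand": the finger opening in mm, from 0 to 85.4. A call has 1 to 10 rows; each row shifts and turns the commanded pose from where the row before left it, along the tool's axes as they then stand; what a row does not reach is not made up. A row lasts 1/12 s, in which the tool goes at most 41.7 mm and 7.16 degrees, less where a joint would pass 70% of its speed; a pose out of reach is approached as far as the arm can. A call is refused whole if a number of a shift passes 41.7 or a number of a turn 7.16, either way. A call with a gripper value outside its range is refused whole. The fingers move at their own pace and stop on an object; "grip_force" is the grip in N (left out, the last holds). Time passes only in rows, so rows that do not move let the fingers close. It gives the time, the measured TCP pose, the force, the opening and the grip force at its end, in the units of the state.
- manip.read_state(): the state, without advancing time (a new reading comes with each control period).
- manip.grab_frame(name): name is "side" or "top" or "wrist"; returns a dict with "img" (384x512x3 uint8, blue, green, red), "fov_y" (degrees; the focal length in pixels is half the picture's height over the tangent of half this angle, whatever the lens; pixels are square), "cx", "cy" (the principal point, pixels), "dist" ([k1, k2, p1, p2, k3] as OpenCV has them; the pictures are not rectified), "eye" and "orientation" of the camera in the world. Camera axes: x right, y up, looking along -z (the intrinsics and any distortion apply to the point x, -y, -z); pixel columns grow to the right and rows downward; lengths in m; the calibration is good to about 2 mm. A picture is of the moment at which its call begins. There is no depth.
- manip.hand_in(): hands the job in; it is judged then, once.
Trained networks look in the newest picture that a camera, given by its name, has taken for a name from the list of things; names that differ only in an ending like _2 or _b are one class to them, and where a whole thing is asked for, a point or a joint stands for the part that bears it (a point fixed in the world has none). Each returns a list of dicts, best first, with "score" (0 to 1); they miss things now and then, are a little off and sometimes report something else, mostly with a low value. They report only what shows in the picture. A call takes as long as a camera call. They do not tell look-alikes from the thing itself.
- manip.masks_of(name, camera): "pixels" (384x512 bool, what is visible of it).
- manip.pinpoint(name, camera): "point" ([x, y, z] in m, in world coordinates, good to about 4 mm: a listed point, or the origin of a listed thing).
The state is a dict: "time": time; "joint_pos": joint angles; "qd": joint speeds; "effort": joint torques, N m; "eef_pos": TCP position; "tcp_rot": TCP orientation; "ft_force": force on the tool from outside, world axes, zero at the start; "wrist_torque": the same for the moment, N m; "gripper_width": opening from 0.0 (shut) to 1.0 (fully open); "finger_force": force on a finger pad.
Only numpy, scipy, OpenCV 4.12 (cv2) and the standard library are available. Lean on these libraries where they do the work, as an engineer would, in place of code of your own. Each camera call takes 0.05 s, during which the arm holds its last target. There are 200 camera calls.

## Task

One of the three rollers in the green roller frame has a bad bearing. Spin each roller by hand where it sits, at least a quarter turn and with light pressure (never bearing down hard on it), to feel which one binds; then lift the binding roller out, lower it gently into the notches of the two-eared repair stand so that it is fully seated, and let go. Leave the two free-running rollers in their slots, and do not disturb the wrench, bearing and grease tin lying close by.

Things in the scene. Friction and masses are not known exactly. Their poses are not given: they have to be found in the camera images.
- frame: Green roller frame, fixed: two upright rails along local y, 280 long, 102 high, 5 mm thick, at local x = -86.5 and +86.5 mm (168 mm between them; foot flanges to x = +-119). Each has three slots open at the top, 12 wide, 20 mm deep, at local y = +100, 0, -100 mm. Two low 16 mm tie bars between the rails, height 30 mm, y = +-50. Origin: centre of footprint, bench level; z up.
- roller_a: Roller a of three alike: steel tube 40 mm across, 160 long, turning on a 200 mm spindle whose flatted ends (10 wide, 14 high) rest in the slots, any of the three places, 100 mm apart. Origin: middle of the axis; local x along it. 0.5 kg. In the frame its top is 109 mm above the bench, 7 over the rails. Exactly one of the three binds: about 4 N drag at the tube's surface, either way; the free ones 0.2 to 0.3 N.
- tube_a (a joint): Turn of roller a's tube on its spindle, rad, positive about the spindle's +x (the tube's top then moves to local -y); near 0 at the start, no stops. Greased: it stops within a moment of being let go, free or not. A fingertip resting on it with 8 to 10 N is enough to turn even the binding one. Drag shows fully while the finger moves; less of it is left once the finger stops.
- roller_b: Roller b of three alike: steel tube 40 mm across, 160 long, turning on a 200 mm spindle whose flatted ends (10 wide, 14 high) rest in the slots, any of the three places, 100 mm apart. Origin: middle of the axis; local x along it. 0.5 kg. In the frame its top is 109 mm above the bench, 7 over the rails. Exactly one of the three binds: about 4 N drag at the tube's surface, either way; the free ones 0.2 to 0.3 N.
- tube_b (a joint): Turn of roller b's tube on its spindle, rad, positive about the spindle's +x (the tube's top then moves to local -y); near 0 at the start, no stops. Greased: it stops within a moment of being let go, free or not. A fingertip resting on it with 8 to 10 N is enough to turn even the binding one. Drag shows fully while the finger moves; less of it is left once the finger stops.
- roller_c: Roller c of three alike: steel tube 40 mm across, 160 long, turning on a 200 mm spindle whose flatted ends (10 wide, 14 high) rest in the slots, any of the three places, 100 mm apart. Origin: middle of the axis; local x along it. 0.5 kg. In the frame its top is 109 mm above the bench, 7 over the rails. Exactly one of the three binds: about 4 N drag at the tube's surface, either way; the free ones 0.2 to 0.3 N.
- tube_c (a joint): Turn of roller c's tube on its spindle, rad, positive about the spindle's +x (the tube's top then moves to local -y); near 0 at the start, no stops. Greased: it stops within a moment of being let go, free or not. A fingertip resting on it with 8 to 10 N is enough to turn even the binding one. Drag shows fully while the finger moves; less of it is left once the finger stops.
- stand: Repair stand, fixed: dark flat bar 250 x 70 x 8 mm along local x, with two upright ears 60 wide, 6 thick, 95 mm high, at local x = +-89 mm (172 mm between them). Each ear has a notch open at the top: 34 mm wide at the mouth, narrowing down to 14 at 75 mm height, floor at 60 mm. A spindle end goes in each notch, either way round. Origin: centre of footprint, bench level; z up.
- stand_seat (a point): Centre of a roller when fully seated in the stand, 67 mm above the bench. Axes as the stand.
- wrench: Bystander: combination wrench, 170 mm long, 8 mm thick, lying flat beside the repair stand. Origin: centre of its underside.
- bearing: Bystander: small steel ball-bearing ring, 42 mm across, 14 mm high, lying flat on the other side of the repair stand. Origin: centre of its underside.
- grease_tin: Bystander: grey tin, 68 mm across, 55 mm high, beside the roller frame. Origin: centre of its underside.
Mind the look-alikes: they are no part of the job. What is shaped like the roller_c but blue is not meant. Leave any yellow look-alike of the roller_b alone.

How it is judged:
By the outcome, as a careful person would: the job done as asked, in the order asked, and still so for the second after the job is handed in, with the robot touching nothing.
It also fails if it takes over 72 s, if anything falls off the work surface, if the arm or the gripper's body presses on something with over 40 N, if the wrist force passes 120 N, or if a joint passes its speed limit or range.

## Working session

There is one attempt and no reset: what is moved stays moved. The work goes in short steps, Python scripts to look and compute and a tool call to move; the robot and the scene stay as the last step left them, time stands still between calls to the robot, and variables do not carry over. Pictures are saved under pics/ and viewed, at most 10 in all, crops included, and the job is handed in when it is done.

Besides the shell and the picture viewer there is one more tool, called by a JSON object that holds its "op" and its "data". servo_tool: Moves the arm, as the interface text tells. Its arguments: {"type":"object","properties":{"increments":{"type":"array"},"grip_force":{"type":"number"}},"required":["increments"]}

```bash
ls; mkdir -p pics
python3 - <<'E'
from cell import manip
import cv2,numpy as np
print(manip.read_state(), manip.grip_depth)
ims=[]
for c in ["top","side"]:
    f=manip.grab_frame(c); cv2.imwrite(f"pics/{c}0.png",f["img"])
    print(c,{k:v for k,v in f.items() if k!="img"})
    for n in ["frame","roller_a","stand","stand_seat","wrench","bearing","grease_tin"]:
        print(n,[(np.round(d["point"],3).tolist(),round(d["score"],2)) for d in manip.pinpoint(n,c)])
E
```

```text
pics
{'time': 0.0, 'joint_pos': array([-66.91710015,  18.43986904,  -4.01517676,  83.1766268 ,
         1.29552456,  78.54122083,  -3.26115447]), 'qd': array([-0.04091926,  0.01007084,  0.02186523,  0.04700242,  0.03035802,
        0.05958471,  0.05429192]), 'effort': array([-4.97689634e-04, -4.93572593e+01, -3.82591328e-01, -3.14324820e+01,
        1.29744553e-02,  1.14098491e-02, -1.26881486e-05]), 'eef_pos': array([0.24621033, 0.60090794, 0.20289923]), 'tcp_rot': array([-1.79887558e+02,  6.49428950e-03,  1.57725508e+02]), 'ft_force': array([-0.53120823,  1.24180048, -0.43718135]), 'wrist_torque': array([ 0.00772314, -0.01924113, -0.0197128 ]), 'finger_force': 0.0, 'gripper_width': 0.9965531061820112} 0.0187
top {'fov_y': 43.8838644137611, 'cx': 255.420643733745, 'cy': 191.29136514263607, 'dist': array([-0.09263488,  0.        ,  0.        ,  0.        ,  0.        ]), 'eye': array([ 0.40727814, -0.0357878 ,  1.24970764]), 'orientation': array([  2.76305318,   0.7414446 , -88.48968883])}
frame []
roller_a [([0.527, -0.231, 0.088], 0.94), ([0.266, -0.351, 0.02], 0.86), ([0.53, -0.13
[... 436 characters left out ...]
9, 'cx': 250.75287405701096, 'cy': 192.22236544248833, 'dist': array([0.02246168, 0.        , 0.        , 0.        , 0.        ]), 'eye': array([0.47563207, 0.72998631, 0.81505822]), 'orientation': array([  47.70214437,   -0.30244968, -179.60196557])}
frame []
roller_a [([0.262, 0.232, 0.02], 0.94), ([0.525, -0.231, 0.088], 0.82), ([0.264, -0.352, 0.018], 0.71), ([0.523, -0.329, 0.085], 0.64), ([0.527, -0.128, 0.087], 0.59), ([0.53, 0.171, -0.001], 0.29)]
stand [([0.532, 0.174, -0.001], 0.68), ([0.53, 0.169, 0.066], 0.28), ([0.526, -0.129, 0.087], 0.23)]
stand_seat [([0.534, 0.168, 0.064], 0.75)]
wrench [([0.542, 0.263, -0.002], 0.96)]
bearing []
grease_tin [([0.684, -0.274, -0.003], 0.92)]
```

View pics/top0.png

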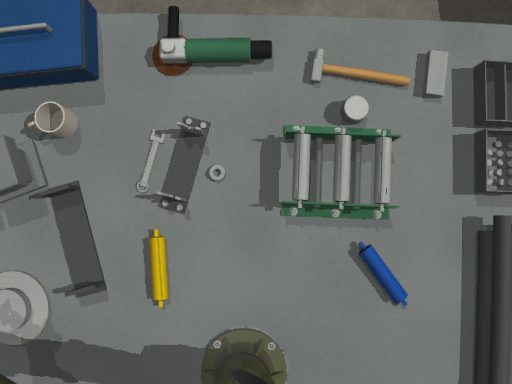

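View pics/side0.png

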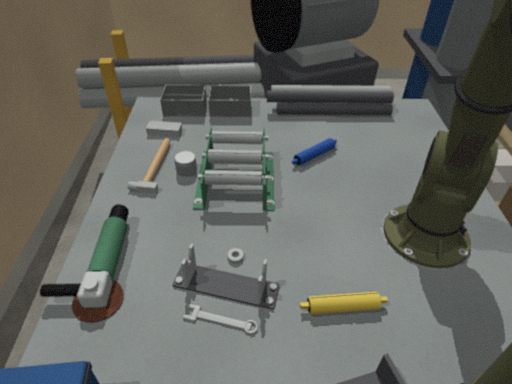

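The top view shows the green frame around (342,170) with steel rollers at (302,167), (343,168) and (384,168). The two-eared stand is at (185,165), with the wrench (150,162) on one side and the bearing (217,172) on the other.

- **Roller candidates:** the three steel ones in the frame, the yellow one (159,268) and the blue one (383,273). Only the steel ones fit.
- **Stand candidates:** (185,165) and another dark channel at (75,238). The first lies between the wrench and bearing, so it fits.

Next I'll fit the poses and confirm them in an enlarged overlay.

```bash
cat > h.py <<'E'
from cell import manip
import cv2,numpy as np
from scipy.spatial.transform import Rotation as Ro
from scipy.optimize import minimize
def cam(f):
    fl=f["img"].shape[0]/2/np.tan(np.radians(f["fov_y"])/2)
    K=np.array([[fl,0,f["cx"]],[0,fl,f["cy"]],[0,0,1]])
    R=(Ro.from_euler("xyz",f["orientation"],degrees=True).as_matrix()@np.diag([1,-1,-1])).T
    return K,np.array(f["dist"]),R,-R@f["eye"]
def proj(f,P):
    K,d,R,t=cam(f); return cv2.projectPoints(np.asarray(P,float).reshape(-1,3),cv2.Rodrigues(R)[0],t,K,d)[0][:,0]
def toworld(f,uv,z):
    K,d,R,t=cam(f); n=cv2.undistortPoints(np.asarray(uv,float).reshape(-1,1,2),K,d)[:,0]
    r=np.c_[n,np.ones(len(n))]@R; e=np.array(f["eye"]); return e+r*((z-e[2])/r[:,2])[:,None]
def place(p,L):
    c,s=np.cos(p[2]),np.sin(p[2]); L=np.asarray(L,float); return np.c_[p[0]+c*L[:,0]-s*L[:,1],p[1]+s*L[:,0]+c*L[:,1],L[:,2]]
def box(x0,x1,y0,y1,z0,z1): return [(x,y,z) for x in(x0,x1) for y in(y0,y1) for z in(z0,z1)]
STAND=[box(-.125,.125,-.035,.035,0,.008)]
for s in(-.089,.089):
    a,b=s-.003,s+.003
    STAND+=[box(a,b,-.03,.03,0,.06),box(a,b,.007,.03,.06,.075),box(a,b,-.03,-.007,.06,.075)]
    for q in(1,-1): STAND.append([(x,q*y,z) for x in(a,b) for y,z in((.007,.075),(.03,.075),(.017,.095),(.03,.095))])
def cyl(y,r,h,z): return [(x,y+r*np.cos(t),z+r*np.sin(t)) for x in(-h,h) for t in np.linspace(0,6.28,24)]
def sil(f,p,parts):
    m=np.zeros((384*4,512*4),np.uint8)
    for P in parts: cv2.fillConvexPoly(m,cv2.convexHull(np.round((proj(f,place(p,P))+.5)*4-.5).astype(np.int32)),255)
    return cv2.resize(m,(512,384),interpolation=cv2.INTER_AREA)/255.
def fit(views,p0,parts):
    def c(q):
        p=[q[0]/1e3,q[1]/1e3,np.radians(q[2])]; o=0
        for f,m in views:
            s=sil(f,p,parts); o+=1-np.minimum(s,m).sum()/np.maximum(s,m).sum()
        return o
    q0=np.array([p0[0]*1e3,p0[1]*1e3,np.degrees(p0[2])])
    r=minimize(c,q0,method="Nelder-Mead",options=dict(initial_simplex=np.vstack([q0,q0+[8,0,0],q0+[0,8,0],q0+[0,0,6]]),xatol=.05,fatol=1e-4))
    return r.x,r.fun
E
python3 - <<'E'
from h import *
F={c:manip.grab_frame(c) for c in("top","side")}
def near(n,c,p,tol=15):
    uv=proj(F[c],[p])[0]
    for d in manip.masks_of(n,c):
        m=d["pixels"]; g=np.argwhere(m).mean(0)[::-1]
        if np.hypot(*(g-uv))<tol: return (F[c],m.astype(float))
def go(n,p,parts,ref):
    for cs in(("top",),("side",),("top","side")):
        v=[x for x in(near(n,c,ref) for c in cs) if x]
        if v: print(n,cs,len(v),*[np.round(x,3) for x in fit(v,p,parts)]); 
    return fit(v,p,parts)[0]
ps=go("stand",[.534,.170,np.radians(-14)],STAND,[.534,.17,.02])
R=[cyl(0,.02,.08,.089),cyl(0,.006,.1,.089)]
for y in(-.13,-.23,-.33): go("roller_a",[.527,y,0],R,[.527,y,.089])
f=F["top"]; im=cv2.resize(f["img"][100:230,120:410],None,fx=2.7,fy=2.7,interpolation=cv2.INTER_CUBIC)
p=[ps[0]/1e3,ps[1]/1e3,np.radians(ps[2])]
for P in STAND:
    h=cv2.convexHull(proj(f,place(p,P)).astype(np.float32))
    cv2.polylines(im,[((h-[120,100]+.5)*2.7).astype(np.int32)],True,(0,0,255),1)
cv2.imwrite("pics/crop1.png",im)
E
```

```text
stand ('top',) 1 [534.449 171.316 -14.16 ] 0.039
stand ('side',) 1 [536.617 170.487 -14.441] 0.051
stand ('top', 'side') 2 [535.933 170.859 -13.967] 0.098
roller_a ('top',) 1 [ 526.118 -129.446   -0.701] 0.061
roller_a ('side',) 1 [ 527.824 -128.243   -1.069] 0.069
roller_a ('top', 'side') 2 [ 527.808 -129.031   -0.864] 0.142
roller_a ('top',) 1 [ 5.24664e+02 -2.29248e+02 -1.80000e-02] 0.061
roller_a ('side',) 1 [ 526.766 -228.359   -1.855] 0.144
roller_a ('top', 'side') 2 [ 5.25943e+02 -2.29379e+02 -2.98000e-01] 0.22
roller_a ('top',) 1 [ 521.811 -329.175   -1.065] 0.065
roller_a ('side',) 1 [ 525.981 -327.852   -1.774] 0.091
roller_a ('top', 'side') 2 [ 524.14  -329.029   -0.792] 0.192
```

View pics/crop1.png

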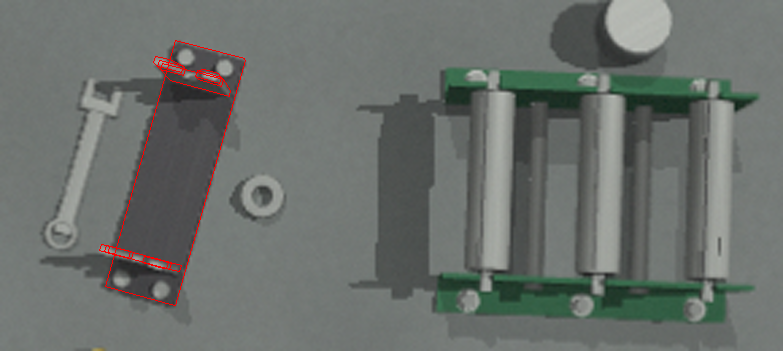

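The red stand overlay matches the bar and both ears. The three steel rollers sit between the green rails, with the wrench left of the stand and the bearing right of it. Estimated poses are stand (535.5, 171) mm at yaw -14.1° and frame centre (526, -229) mm at yaw about -1°. Now I'll move.

{"op": "servo_tool", "data": {"increments": [{"translation": [-35.8, -17.8, 0], "dr": [0, 0, 0], "hand": 0}, {"translation": [-35.8, -17.8, 0], "dr": [0, 0, 0], "hand": 0}, {"translation": [-35.8, -17.8, 0], "dr": [0, 0, 0], "hand": 0}, {"translation": [-35.8, -17.8, 0], "dr": [0, 0, 0], "hand": 0}, {"translation": [-35.8, -17.8, 0], "dr": [0, 0, 0], "hand": 0}, {"translation": [-35.8, -17.8, 0], "dr": [0, 0, 0], "hand": 0}, {"translation": [-35.8, -17.8, 0], "dr": [0, 0, 0], "hand": 0}, {"translation": [-35.8, -17.8, 0], "dr": [0, 0, 0], "hand": 0}, {"translation": [-35.8, -17.8, 0], "dr": [0, 0, 0], "hand": 0}, {"translation": [-35.8, -17.8, 0], "dr": [0, 0, 0], "hand": 0}], "grip_force": 20}}

```text
time: 2.53
eef_pos: [0.5113, 0.2995, 0.2044]
tcp_rot: [180.0, 0.0, 157.7]
ft_force: [0.2, 1.5, -0.4]
gripper_width: 0.0
finger_force: 0.0
```

{"op": "servo_tool", "data": {"increments": [{"translation": [0, 0, 0], "dr": [0, 0, -7.1]}, {"translation": [0, 0, 0], "dr": [0, 0, -7.1]}, {"translation": [0, 0, 0], "dr": [0, 0, -7.0]}, {"translation": [-3, -40, 0], "dr": [0, 0, 0]}, {"translation": [-3, -40, 0], "dr": [0, 0, 0]}, {"translation": [-3, -40, 0], "dr": [0, 0, 0]}, {"translation": [-3, -40, 0], "dr": [0, 0, 0]}, {"translation": [-3, -40, 0], "dr": [0, 0, 0]}, {"translation": [-3, -40, 0], "dr": [0, 0, 0]}, {"translation": [-3, -40, 0], "dr": [0, 0, 0]}]}}

```text
invalid input at $.increments[0]: expected keys translation, dr, hand
```

{"op": "servo_tool", "data": {"increments": [{"translation": [0, -40, 0], "dr": [0, 0, 0]}, {"translation": [0, -40, 20], "dr": [0, 0, 0]}, {"translation": [0, -40, 20], "dr": [0, 0, 0]}, {"translation": [0, -16, 20], "dr": [0, 0, 0]}, {"translation": [0, 0, 20], "dr": [0, 0, 0]}, {"translation": [0, 0, 5], "dr": [0, 0, 0]}, {"translation": [0, 0, 0], "dr": [0, 0, 0]}]}}

```text
invalid input at $.increments[0]: expected keys translation, dr, hand
```

{"op": "servo_tool", "data": {"increments": [{"translation": [0, 0, 0], "dr": [0, 0, -7.1], "hand": 0}, {"translation": [0, 0, 0], "dr": [0, 0, -7.1], "hand": 0}, {"translation": [0, 0, 0], "dr": [0, 0, -7.0], "hand": 0}, {"translation": [-3, -40, 0], "dr": [0, 0, 0], "hand": 0}, {"translation": [-3, -40, 0], "dr": [0, 0, 0], "hand": 0}, {"translation": [-3, -40, 0], "dr": [0, 0, 0], "hand": 0}, {"translation": [-3, -40, 0], "dr": [0, 0, 0], "hand": 0}, {"translation": [-3, -40, 0], "dr": [0, 0, 0], "hand": 0}, {"translation": [-3, -40, 0], "dr": [0, 0, 0], "hand": 0}, {"translation": [-3, -40, 0], "dr": [0, 0, 0], "hand": 0}]}}

```text
time: 3.37
eef_pos: [0.5258, 0.0189, 0.2044]
tcp_rot: [180.0, 0.1, 178.9]
ft_force: [0.5, -0.7, -1.2]
gripper_width: -0.002
finger_force: 0.0
```

{"op": "servo_tool", "data": {"increments": [{"translation": [0, -40, 0], "dr": [0, 0, 0], "hand": 0}, {"translation": [0, -40, 20], "dr": [0, 0, 0], "hand": 0}, {"translation": [0, -40, 20], "dr": [0, 0, 0], "hand": 0}, {"translation": [0, -16, 20], "dr": [0, 0, 0], "hand": 0}, {"translation": [0, 0, 20], "dr": [0, 0, 0], "hand": 0}, {"translation": [0, 0, 5], "dr": [0, 0, 0], "hand": 0}, {"translation": [0, 0, 0], "dr": [0, 0, 0], "hand": 0}]}}

```text
time: 3.95
eef_pos: [0.5223, -0.1092, 0.1203]
tcp_rot: [180.0, -0.2, 178.9]
ft_force: [0.3, 0.3, -0.1]
gripper_width: -0.0
finger_force: 0.0
```

{"op": "servo_tool", "data": {"increments": [{"translation": [-3, -4, 4], "dr": [0, 0, 0], "hand": 0}, {"translation": [0, -4, 3], "dr": [0, 0, 0], "hand": 0}, {"translation": [0, 0, 1.5], "dr": [0, 0, 0], "hand": 0}, {"translation": [0, 0, 0.5], "dr": [0, 0, 0], "hand": 0}, {"translation": [0, 0, 0], "dr": [0, 0, 0], "hand": 0}]}}

```text
time: 4.37
eef_pos: [0.5267, -0.1176, 0.1131]
tcp_rot: [180.0, 0.0, 179.0]
ft_force: [-0.5, 0.3, 0.0]
gripper_width: -0.001
finger_force: 0.0
```

{"op": "servo_tool", "data": {"increments": [{"translation": [0, 0, 0.5], "dr": [0, 0, 0], "hand": 0}, {"translation": [0, 0, 0], "dr": [0, 0, 0], "hand": 0}, {"translation": [0, 0, 0], "dr": [0, 0, 0], "hand": 0}]}}

```text
time: 4.62
eef_pos: [0.5265, -0.1177, 0.1124]
tcp_rot: [180.0, 0.0, 178.9]
ft_force: [-0.9, -0.5, -0.1]
gripper_width: 0.001
finger_force: 0.0
```

{"op": "servo_tool", "data": {"increments": [{"translation": [0, 0, 0.5], "dr": [0, 0, 0], "hand": 0}, {"translation": [0, 0, 0], "dr": [0, 0, 0], "hand": 0}, {"translation": [0, 0, 0], "dr": [0, 0, 0], "hand": 0}]}}

```text
time: 4.87
eef_pos: [0.5264, -0.1178, 0.1118]
tcp_rot: [180.0, 0.0, 178.9]
ft_force: [-0.4, -0.3, -0.6]
gripper_width: 0.001
finger_force: 0.0
```

{"op": "servo_tool", "data": {"increments": [{"translation": [0, 0, 1], "dr": [0, 0, 0], "hand": 0}, {"translation": [0, 0, 1], "dr": [0, 0, 0], "hand": 0}, {"translation": [0, 0, 0], "dr": [0, 0, 0], "hand": 0}, {"translation": [0, 0, 0], "dr": [0, 0, 0], "hand": 0}]}}

```text
time: 5.2
eef_pos: [0.5263, -0.1178, 0.1096]
tcp_rot: [180.0, -0.0, 178.9]
ft_force: [-0.0, 0.2, -0.3]
gripper_width: -0.001
finger_force: 0.0
```

{"op": "servo_tool", "data": {"increments": [{"translation": [0, 0, 0.5], "dr": [0, 0, 0], "hand": 0}, {"translation": [0, 0, 0], "dr": [0, 0, 0], "hand": 0}]}}

```text
time: 5.37
eef_pos: [0.5263, -0.1178, 0.1092]
tcp_rot: [180.0, -0.0, 178.9]
ft_force: [-0.1, 0.3, 0.0]
gripper_width: 0.002
finger_force: 0.0
```

{"op": "servo_tool", "data": {"increments": [{"translation": [0, 0, 0.5], "dr": [0, 0, 0], "hand": 0}, {"translation": [0, 0, 0], "dr": [0, 0, 0], "hand": 0}]}}

```text
time: 5.53
eef_pos: [0.5263, -0.1178, 0.1087]
tcp_rot: [180.0, -0.0, 178.9]
ft_force: [-0.2, -0.1, -0.2]
gripper_width: 0.004
finger_force: 0.0
```

{"op": "servo_tool", "data": {"increments": [{"translation": [0, 0, 0.4], "dr": [0, 0, 0], "hand": 0}, {"translation": [0, 0, 0], "dr": [0, 0, 0], "hand": 0}]}}

```text
time: 5.7
eef_pos: [0.5264, -0.1178, 0.1083]
tcp_rot: [180.0, -0.0, 178.9]
ft_force: [0.3, -0.4, -0.1]
gripper_width: 0.003
finger_force: 0.0
```

{"op": "servo_tool", "data": {"increments": [{"translation": [0, 0, 0.4], "dr": [0, 0, 0], "hand": 0}, {"translation": [0, 0, 0], "dr": [0, 0, 0], "hand": 0}]}}

```text
time: 5.87
eef_pos: [0.5264, -0.1178, 0.1079]
tcp_rot: [180.0, 0.0, 178.9]
ft_force: [0.0, -0.1, -0.6]
gripper_width: 0.002
finger_force: 0.0
```

{"op": "servo_tool", "data": {"increments": [{"translation": [0, 0, 0.3], "dr": [0, 0, 0], "hand": 0}, {"translation": [0, 0, 0], "dr": [0, 0, 0], "hand": 0}]}}

```text
time: 6.03
eef_pos: [0.5264, -0.1178, 0.1076]
tcp_rot: [180.0, 0.0, 178.9]
ft_force: [-0.1, 0.4, 0.1]
gripper_width: -0.0
finger_force: 0.0
```

{"op": "servo_tool", "data": {"increments": [{"translation": [0, 0, -2], "dr": [0, 0, 0], "hand": 0}, {"translation": [0, -6, 0], "dr": [0, 0, 0], "hand": 0}, {"translation": [0, 0, 0.7], "dr": [0, 0, 0], "hand": 0}, {"translation": [0, 0, 0], "dr": [0, 0, 0], "hand": 0}, {"translation": [0, 0, 0], "dr": [0, 0, 0], "hand": 0}]}}

```text
time: 6.45
eef_pos: [0.5262, -0.1241, 0.1089]
tcp_rot: [180.0, -0.0, 178.9]
ft_force: [1.1, 0.3, 0.2]
gripper_width: -0.001
finger_force: 0.0
```

{"op": "servo_tool", "data": {"increments": [{"translation": [0, 0, 0.4], "dr": [0, 0, 0], "hand": 0}, {"translation": [0, 0, 0], "dr": [0, 0, 0], "hand": 0}, {"translation": [0, 0, 0], "dr": [0, 0, 0], "hand": 0}]}}

```text
time: 6.7
eef_pos: [0.5262, -0.1237, 0.1085]
tcp_rot: [180.0, -0.0, 178.9]
ft_force: [0.5, 0.4, 0.5]
gripper_width: -0.001
finger_force: 0.0
```

{"op": "servo_tool", "data": {"increments": [{"translation": [0, 0, 0.4], "dr": [0, 0, 0], "hand": 0}, {"translation": [0, 0, 0], "dr": [0, 0, 0], "hand": 0}, {"translation": [0, 0, 0], "dr": [0, 0, 0], "hand": 0}]}}

```text
time: 6.95
eef_pos: [0.5262, -0.1238, 0.1081]
tcp_rot: [180.0, -0.0, 178.9]
ft_force: [-0.2, -0.7, 0.3]
gripper_width: -0.001
finger_force: 0.0
```

{"op": "servo_tool", "data": {"increments": [{"translation": [0, 0, 0.4], "dr": [0, 0, 0], "hand": 0}, {"translation": [0, 0, 0], "dr": [0, 0, 0], "hand": 0}, {"translation": [0, 0, 0], "dr": [0, 0, 0], "hand": 0}]}}

```text
time: 7.2
eef_pos: [0.5263, -0.1238, 0.1077]
tcp_rot: [180.0, 0.0, 178.9]
ft_force: [0.1, 0.3, -0.3]
gripper_width: 0.003
finger_force: 0.0
```

{"op": "servo_tool", "data": {"increments": [{"translation": [0, 0, 0.4], "dr": [0, 0, 0], "hand": 0}, {"translation": [0, 0, 0], "dr": [0, 0, 0], "hand": 0}, {"translation": [0, 0, 0], "dr": [0, 0, 0], "hand": 0}]}}

```text
time: 7.45
eef_pos: [0.5262, -0.1238, 0.1073]
tcp_rot: [180.0, 0.0, 178.9]
ft_force: [0.3, -0.1, 0.3]
gripper_width: 0.003
finger_force: 0.0
```

{"op": "servo_tool", "data": {"increments": [{"translation": [0, 0, 0.3], "dr": [0, 0, 0], "hand": 0}, {"translation": [0, 0, 0], "dr": [0, 0, 0], "hand": 0}, {"translation": [0, 0, 0], "dr": [0, 0, 0], "hand": 0}]}}

```text
time: 7.7
eef_pos: [0.5263, -0.1238, 0.1071]
tcp_rot: [180.0, 0.0, 178.9]
ft_force: [-1.0, 0.5, -0.3]
gripper_width: 0.003
finger_force: 0.0
```

Run:
```python
from h import *
f=manip.grab_frame("side"); print(manip.read_state()["ft_force"])
a=f["img"][60:215,180:300]; g=manip.grab_frame("wrist"); 
a=cv2.resize(a,None,fx=3.3,fy=3.3,interpolation=cv2.INTER_CUBIC)
b=cv2.resize(g["img"],(400,300)); c=np.zeros((512,800,3),np.uint8); c[:a.shape[0],:396]=a; c[:300,400:]=b
cv2.imwrite("pics/p2.png",c)
```

```text
[-0.09817841 -0.62268497  0.31315147]
```

View pics/p2.png

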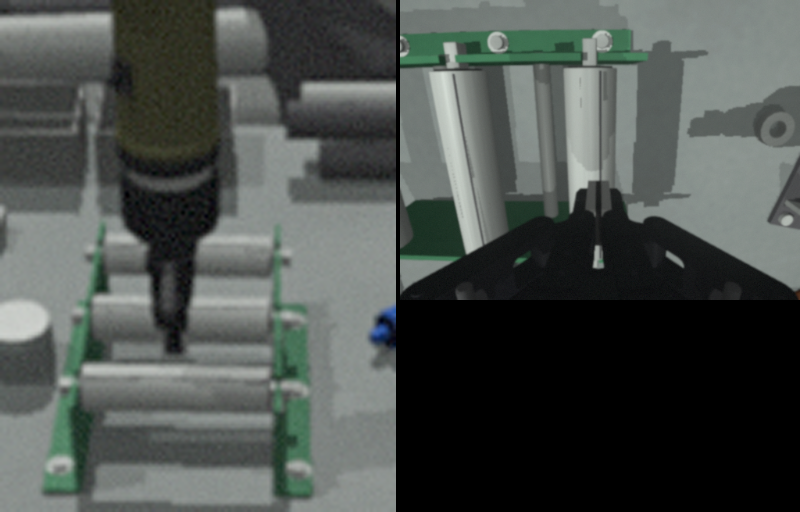

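The side crop shows the closed fingertip ending at (173,350), just above the near roller (tube band 365–405), so there's no contact yet. I'll compare that with the projected TCP.

Run:
```python
from h import *
f=manip.grab_frame("side");s=manip.read_state();e=s["eef_pos"];print(e)
def q(P): return np.round((proj(f,P)-[180,60]+.5)*3.3,0).tolist()
print(q([e]),q([[.526,-.129,.109],[.526,-.129,.089]]))
w=manip.grab_frame("wrist"); print({k:v for k,v in w.items() if k!="img"})
def qw(P): return np.round(proj(w,P)*400/512,0).tolist()
print(qw([e]),qw(place([.526,-.129,-.017],[[-.08,0,.109],[.08,0,.109],[.08,-.02,.089],[.08,.02,.089]])))
for c in("top","side","wrist"): 
  print(c,[(np.round(d["point"],4).tolist(),round(d["score"],2)) for d in manip.pinpoint("roller_a",c)])
```

```text
[ 0.52627149 -0.12382805  0.10706561]
[[178.0, 377.0]] [[178.0, 372.0], [179.0, 390.0]]
{'fov_y': 63.89678346471584, 'cx': 253.62295914817642, 'cy': 188.30124505396873, 'dist': array([-0.04760325,  0.        ,  0.        ,  0.        ,  0.        ]), 'eye': array([ 0.4497072 , -0.12341029,  0.27692417]), 'orientation': array([-17.39151801,   0.10943134,  88.95145821])}
[[200.0, 176.0]] [[192.0, 66.0], [194.0, 261.0], [173.0, 245.0], [215.0, 245.0]]
top [([0.5281, -0.1336, 0.0933], 0.97), ([0.2573, 0.2256, 0.0203], 0.97), ([0.2628, -0.3506, 0.0183], 0.95), ([0.5292, -0.2323, 0.0869], 0.85), ([0.5272, -0.3288, 0.0913], 0.61)]
side [([0.5245, -0.229, 0.0909], 0.97), ([0.262, 0.2299, 0.0183], 0.97), ([0.5273, -0.1302, 0.0901], 0.68), ([0.526, -0.3312, 0.0857], 0.68), ([0.2645, -0.348, 0.0193], 0.6), ([0.5311, 0.1734, -0.0008], 0.19)]
wrist [([0.5253, -0.1308, 0.0902], 0.92), ([0.5249, -0.227, 0.0873], 0.83)]
```

{"op": "servo_tool", "data": {"increments": [{"translation": [0, 0, 0.8], "dr": [0, 0, 0], "hand": 0}, {"translation": [0, 0, 0], "dr": [0, 0, 0], "hand": 0}, {"translation": [0, 0, 0], "dr": [0, 0, 0], "hand": 0}]}}

```text
time: 8.3
eef_pos: [0.5262, -0.1238, 0.1062]
tcp_rot: [180.0, -0.0, 178.9]
ft_force: [-0.2, 0.1, 0.6]
gripper_width: -0.0
finger_force: 0.0
```

{"op": "servo_tool", "data": {"increments": [{"translation": [0, 0, 0.8], "dr": [0, 0, 0], "hand": 0}, {"translation": [0, 0, 0], "dr": [0, 0, 0], "hand": 0}, {"translation": [0, 0, 0], "dr": [0, 0, 0], "hand": 0}]}}

```text
time: 8.55
eef_pos: [0.5262, -0.1238, 0.1054]
tcp_rot: [180.0, -0.0, 178.9]
ft_force: [-0.8, 0.3, 0.7]
gripper_width: 0.002
finger_force: 0.0
```

{"op": "servo_tool", "data": {"increments": [{"translation": [0, 0, 0.8], "dr": [0, 0, 0], "hand": 0}, {"translation": [0, 0, 0], "dr": [0, 0, 0], "hand": 0}]}}

```text
time: 8.72
eef_pos: [0.5262, -0.1238, 0.1046]
tcp_rot: [180.0, -0.0, 178.9]
ft_force: [0.1, -0.5, 1.2]
gripper_width: -0.002
finger_force: 0.0
```

{"op": "servo_tool", "data": {"increments": [{"translation": [0, 0, 0.8], "dr": [0, 0, 0], "hand": 0}, {"translation": [0, 0, 0], "dr": [0, 0, 0], "hand": 0}]}}

```text
time: 8.88
eef_pos: [0.5262, -0.1238, 0.1037]
tcp_rot: [180.0, -0.0, 178.9]
ft_force: [-0.0, -0.8, -0.1]
gripper_width: -0.001
finger_force: 0.0
```

{"op": "servo_tool", "data": {"increments": [{"translation": [0, 0, 0.6], "dr": [0, 0, 0], "hand": 0}, {"translation": [0, 0, 0], "dr": [0, 0, 0], "hand": 0}]}}

```text
time: 9.05
eef_pos: [0.5262, -0.1239, 0.1031]
tcp_rot: [180.0, -0.0, 178.9]
ft_force: [-0.4, -0.5, 0.0]
gripper_width: 0.0
finger_force: 0.0
```

{"op": "servo_tool", "data": {"increments": [{"translation": [0, 0, 1], "dr": [0, 0, 0], "hand": 0}, {"translation": [0, 0, 0], "dr": [0, 0, 0], "hand": 0}]}}

```text
time: 9.22
eef_pos: [0.5261, -0.1238, 0.1021]
tcp_rot: [180.0, -0.0, 178.9]
ft_force: [-0.3, -0.1, -0.0]
gripper_width: 0.001
finger_force: 0.0
```

{"op": "servo_tool", "data": {"increments": [{"translation": [0, 0, 0.8], "dr": [0, 0, 0], "hand": 0}, {"translation": [0, 0, 0], "dr": [0, 0, 0], "hand": 0}]}}

```text
time: 9.38
eef_pos: [0.5262, -0.1238, 0.1013]
tcp_rot: [180.0, -0.0, 178.9]
ft_force: [0.2, 0.1, -0.0]
gripper_width: 0.001
finger_force: 0.0
```

Run:
```python
from h import *
e=manip.read_state()["eef_pos"];print(e)
a=manip.grab_frame("side"); w=manip.grab_frame("wrist"); O=[]
for f,(x,y,W,H,s) in((a,(190,110,80,110,5)),(w,(170,130,160,220,2.5))):
    im=cv2.resize(f["img"][y:y+H,x:x+W],None,fx=s,fy=s,interpolation=cv2.INTER_CUBIC)
    for k,dz in enumerate((0,.02,.04)):
        for ex in(-.011,.011):
            u=((proj(f,[e+[ex,0,dz]])[0]-[x,y]+.5)*s).astype(int); cv2.circle(im,tuple(map(int,u)),3,[(0,0,255),(0,255,255),(255,0,255)][k],-1)
    O.append(im)
cv2.imwrite("pics/p3.png",np.hstack(O))
```

```text
[ 0.5262015  -0.12380326  0.10131753]
```

View pics/p3.png

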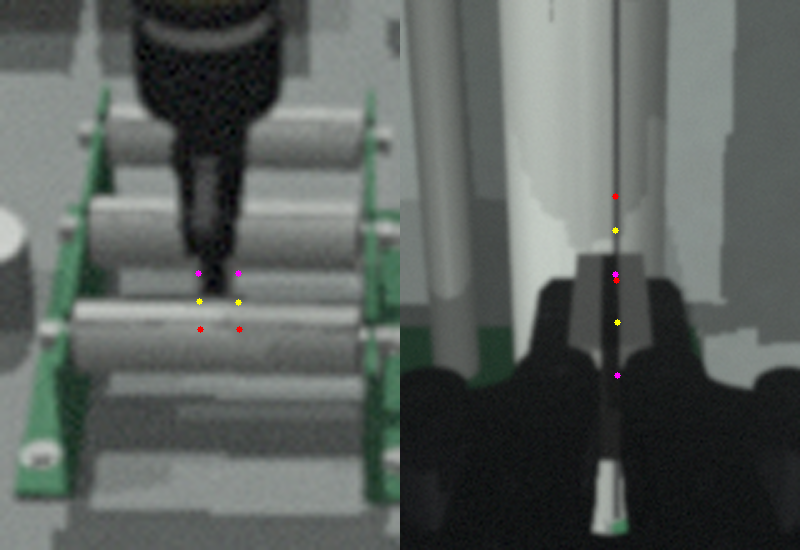

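The side crop shows the fingertip ending at (213,292), just above the roller top edge (300). In the wrist crop the pads end at row 255. Both put the real tip about 20–25 mm above the reported TCP, so I'll keep feeling downward in small steps.

{"op": "servo_tool", "data": {"increments": [{"translation": [0, 0, 1], "dr": [0, 0, 0], "hand": 0}, {"translation": [0, 0, 1], "dr": [0, 0, 0], "hand": 0}, {"translation": [0, 0, 0], "dr": [0, 0, 0], "hand": 0}]}}

```text
time: 9.73
eef_pos: [0.5261, -0.1238, 0.0992]
tcp_rot: [180.0, -0.0, 178.9]
ft_force: [-0.3, 0.1, 0.1]
gripper_width: 0.005
finger_force: 0.0
```

{"op": "servo_tool", "data": {"increments": [{"translation": [0, 0, 1], "dr": [0, 0, 0], "hand": 0}, {"translation": [0, 0, 0.5], "dr": [0, 0, 0], "hand": 0}, {"translation": [0, 0, 0], "dr": [0, 0, 0], "hand": 0}]}}

```text
time: 9.98
eef_pos: [0.5262, -0.1238, 0.0978]
tcp_rot: [180.0, -0.0, 178.9]
ft_force: [-0.3, -0.1, -0.4]
gripper_width: -0.002
finger_force: 0.0
```

{"op": "servo_tool", "data": {"increments": [{"translation": [0, 0, 1], "dr": [0, 0, 0], "hand": 0}, {"translation": [0, 0, 0.5], "dr": [0, 0, 0], "hand": 0}, {"translation": [0, 0, 0], "dr": [0, 0, 0], "hand": 0}]}}

```text
time: 10.23
eef_pos: [0.5262, -0.1238, 0.0963]
tcp_rot: [180.0, -0.0, 178.9]
ft_force: [-0.6, 0.3, -0.3]
gripper_width: -0.002
finger_force: 0.0
```

{"op": "servo_tool", "data": {"increments": [{"translation": [0, 0, 1], "dr": [0, 0, 0], "hand": 0}, {"translation": [0, 0, 0.5], "dr": [0, 0, 0], "hand": 0}, {"translation": [0, 0, 0], "dr": [0, 0, 0], "hand": 0}]}}

```text
time: 10.48
eef_pos: [0.5262, -0.1238, 0.0948]
tcp_rot: [180.0, -0.0, 178.9]
ft_force: [-0.7, -0.2, 0.3]
gripper_width: 0.002
finger_force: 0.0
```

{"op": "servo_tool", "data": {"increments": [{"translation": [0, 0, 1], "dr": [0, 0, 0], "hand": 0}, {"translation": [0, 0, 0.2], "dr": [0, 0, 0], "hand": 0}, {"translation": [0, 0, 0], "dr": [0, 0, 0], "hand": 0}]}}

```text
time: 10.73
eef_pos: [0.5262, -0.1238, 0.0937]
tcp_rot: [180.0, -0.0, 178.9]
ft_force: [-0.2, 0.4, -0.9]
gripper_width: -0.002
finger_force: 0.0
```

{"op": "servo_tool", "data": {"increments": [{"translation": [0, 0, 1], "dr": [0, 0, 0], "hand": 0}, {"translation": [0, 0, 0], "dr": [0, 0, 0], "hand": 0}]}}

```text
time: 10.9
eef_pos: [0.5262, -0.1238, 0.0926]
tcp_rot: [180.0, -0.0, 178.9]
ft_force: [-0.6, 0.3, 0.4]
gripper_width: -0.001
finger_force: 0.0
```

{"op": "servo_tool", "data": {"increments": [{"translation": [0, 0, 1], "dr": [0, 0, 0], "hand": 0}, {"translation": [0, 0, 0], "dr": [0, 0, 0], "hand": 0}]}}

```text
time: 11.07
eef_pos: [0.5262, -0.1238, 0.0916]
tcp_rot: [180.0, -0.0, 178.9]
ft_force: [0.2, -0.8, -0.0]
gripper_width: 0.003
finger_force: 0.0
```

{"op": "servo_tool", "data": {"increments": [{"translation": [0, 0, 1], "dr": [0, 0, 0], "hand": 0}, {"translation": [0, 0, 0], "dr": [0, 0, 0], "hand": 0}]}}

```text
time: 11.23
eef_pos: [0.5262, -0.1238, 0.0906]
tcp_rot: [180.0, -0.0, 178.9]
ft_force: [-0.4, -1.1, 0.0]
gripper_width: 0.003
finger_force: 0.0
```

{"op": "servo_tool", "data": {"increments": [{"translation": [0, 0, 1], "dr": [0, 0, 0], "hand": 0}, {"translation": [0, 0, 0], "dr": [0, 0, 0], "hand": 0}]}}

```text
time: 11.4
eef_pos: [0.5262, -0.1238, 0.0896]
tcp_rot: [180.0, -0.0, 178.9]
ft_force: [-0.5, 0.3, 1.2]
gripper_width: 0.003
finger_force: 0.0
```

{"op": "servo_tool", "data": {"increments": [{"translation": [0, 0, 1], "dr": [0, 0, 0], "hand": 0}, {"translation": [0, 0, 0], "dr": [0, 0, 0], "hand": 0}]}}

```text
time: 11.57
eef_pos: [0.5262, -0.1238, 0.0886]
tcp_rot: [180.0, -0.0, 178.9]
ft_force: [0.3, 0.8, 0.4]
gripper_width: 0.002
finger_force: 0.0
```

{"op": "servo_tool", "data": {"increments": [{"translation": [0, 0, 1], "dr": [0, 0, 0], "hand": 0}, {"translation": [0, 0, 0], "dr": [0, 0, 0], "hand": 0}]}}

```text
time: 11.73
eef_pos: [0.5262, -0.1238, 0.0876]
tcp_rot: [180.0, -0.0, 178.9]
ft_force: [1.4, -0.0, -0.6]
gripper_width: -0.002
finger_force: 0.0
```

{"op": "servo_tool", "data": {"increments": [{"translation": [0, 0, 1], "dr": [0, 0, 0], "hand": 0}, {"translation": [0, 0, 0], "dr": [0, 0, 0], "hand": 0}]}}

```text
time: 11.9
eef_pos: [0.5261, -0.1238, 0.0866]
tcp_rot: [180.0, -0.0, 178.9]
ft_force: [-0.3, 0.2, 0.3]
gripper_width: 0.001
finger_force: 0.0
```

{"op": "servo_tool", "data": {"increments": [{"translation": [0, 0, 1], "dr": [0, 0, 0], "hand": 0}, {"translation": [0, 0, 0], "dr": [0, 0, 0], "hand": 0}]}}

```text
time: 12.07
eef_pos: [0.5262, -0.1238, 0.0856]
tcp_rot: [180.0, -0.0, 178.9]
ft_force: [0.1, -0.7, -1.5]
gripper_width: 0.001
finger_force: 0.0
```

{"op": "servo_tool", "data": {"increments": [{"translation": [0, 0, 1], "dr": [0, 0, 0], "hand": 0}, {"translation": [0, 0, 0], "dr": [0, 0, 0], "hand": 0}]}}

```text
time: 12.23
eef_pos: [0.5262, -0.1238, 0.0846]
tcp_rot: [180.0, -0.0, 178.9]
ft_force: [0.5, 0.7, 0.6]
gripper_width: 0.005
finger_force: 0.0
```

{"op": "servo_tool", "data": {"increments": [{"translation": [0, 0, 1], "dr": [0, 0, 0], "hand": 0}, {"translation": [0, 0, 0], "dr": [0, 0, 0], "hand": 0}]}}

```text
time: 12.4
eef_pos: [0.5262, -0.1238, 0.0836]
tcp_rot: [180.0, -0.0, 178.9]
ft_force: [-0.6, 1.0, 0.1]
gripper_width: 0.002
finger_force: 0.0
```

Run:
```python
from h import *
e=manip.read_state()["eef_pos"]
a=manip.grab_frame("side"); w=manip.grab_frame("wrist"); O=[]
for f,(x,y,W,H,s) in((a,(190,110,80,110,5)),(w,(170,130,160,220,2.5))):
    im=cv2.resize(f["img"][y:y+H,x:x+W],None,fx=s,fy=s,interpolation=cv2.INTER_CUBIC)
    for k,dz in enumerate((0,.02,.04)):
        for ex in(-.011,.011):
            u=((proj(f,[e+[ex,0,dz]])[0]-[x,y]+.5)*s).astype(int); cv2.circle(im,tuple(map(int,u)),3,[(0,0,255),(0,255,255),(255,0,255)][k],-1)
    O.append(im)
cv2.imwrite("pics/p4.png",np.hstack(O))
```

```text
(no output)
```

View pics/p4.png

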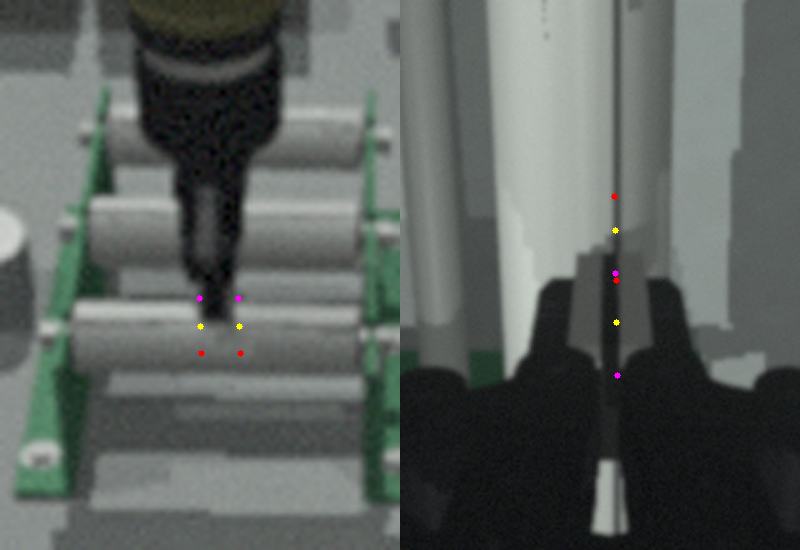

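The side crop now shows the tip at (215,320), right at the expected contact row of about 314. The real tip sits about 24 mm above the reported TCP, so contact is imminent and I'll use finer steps.

{"op": "servo_tool", "data": {"increments": [{"translation": [0, 0, 0.6], "dr": [0, 0, 0], "hand": 0}, {"translation": [0, 0, 0], "dr": [0, 0, 0], "hand": 0}]}}

```text
time: 12.67
eef_pos: [0.5262, -0.1238, 0.0831]
tcp_rot: [180.0, 0.0, 178.9]
ft_force: [0.1, 0.1, 0.1]
gripper_width: -0.0
finger_force: 0.0
```

{"op": "servo_tool", "data": {"increments": [{"translation": [0, 0, 0.6], "dr": [0, 0, 0], "hand": 0}, {"translation": [0, 0, 0], "dr": [0, 0, 0], "hand": 0}]}}

```text
time: 12.83
eef_pos: [0.5262, -0.1238, 0.0825]
tcp_rot: [180.0, -0.0, 178.9]
ft_force: [0.1, 0.5, 0.3]
gripper_width: 0.002
finger_force: 0.0
```

{"op": "servo_tool", "data": {"increments": [{"translation": [0, 0, 0.6], "dr": [0, 0, 0], "hand": 0}, {"translation": [0, 0, 0], "dr": [0, 0, 0], "hand": 0}]}}

```text
time: 13.0
eef_pos: [0.5262, -0.1238, 0.0818]
tcp_rot: [180.0, -0.0, 178.9]
ft_force: [0.3, 0.2, 1.1]
gripper_width: 0.004
finger_force: 0.0
```

{"op": "servo_tool", "data": {"increments": [{"translation": [0, 0, 0.6], "dr": [0, 0, 0], "hand": 0}, {"translation": [0, 0, 0], "dr": [0, 0, 0], "hand": 0}]}}

```text
time: 13.17
eef_pos: [0.5263, -0.1239, 0.0817]
tcp_rot: [180.0, 0.0, 178.9]
ft_force: [-1.0, -0.2, 2.8]
gripper_width: -0.003
finger_force: 1.4
```

{"op": "servo_tool", "data": {"increments": [{"translation": [0, 0, 0.6], "dr": [0, 0, 0], "hand": 0}, {"translation": [0, 0, 0], "dr": [0, 0, 0], "hand": 0}]}}

```text
time: 13.33
eef_pos: [0.5264, -0.1239, 0.0816]
tcp_rot: [180.0, 0.0, 178.9]
ft_force: [-3.5, 0.1, 6.3]
gripper_width: 0.001
finger_force: 3.3
```

{"op": "servo_tool", "data": {"increments": [{"translation": [0, 0, 0.5], "dr": [0, 0, 0], "hand": 0}, {"translation": [0, -2, 0], "dr": [0, 0, 0], "hand": 0}, {"translation": [0, -2, 0], "dr": [0, 0, 0], "hand": 0}]}}

```text
time: 13.58
eef_pos: [0.5263, -0.1279, 0.0815]
tcp_rot: [180.0, 0.0, 178.9]
ft_force: [-3.7, 0.6, 10.4]
gripper_width: -0.002
finger_force: 4.8
```

{"op": "servo_tool", "data": {"increments": [{"translation": [0, -2, 0], "dr": [0, 0, 0], "hand": 0}, {"translation": [0, -2, 0], "dr": [0, 0, 0], "hand": 0}]}}

```text
time: 13.75
eef_pos: [0.5263, -0.1321, 0.0816]
tcp_rot: [180.0, 0.0, 178.9]
ft_force: [-4.1, -0.2, 8.6]
gripper_width: -0.006
finger_force: 4.5
```

{"op": "servo_tool", "data": {"increments": [{"translation": [0, -2, 0], "dr": [0, 0, 0], "hand": 0}, {"translation": [0, -2, 0], "dr": [0, 0, 0], "hand": 0}]}}

```text
time: 13.92
eef_pos: [0.5262, -0.1361, 0.0815]
tcp_rot: [180.0, 0.0, 178.9]
ft_force: [-3.2, 1.1, 8.4]
gripper_width: 0.002
finger_force: 4.1
```

{"op": "servo_tool", "data": {"increments": [{"translation": [0, -2, 0], "dr": [0, 0, 0], "hand": 0}, {"translation": [0, -2, 0], "dr": [0, 0, 0], "hand": 0}]}}

```text
time: 14.08
eef_pos: [0.5261, -0.1404, 0.0811]
tcp_rot: [-180.0, 0.0, 178.9]
ft_force: [-1.7, -0.7, 3.9]
gripper_width: 0.003
finger_force: 1.9
```

{"op": "servo_tool", "data": {"increments": [{"translation": [0, 0, -4], "dr": [0, 0, 0], "hand": 0}, {"translation": [0, 21, 0], "dr": [0, 0, 0], "hand": 0}, {"translation": [0, 0, 0], "dr": [0, 0, 0], "hand": 0}, {"translation": [0, 0, 2.5], "dr": [0, 0, 0], "hand": 0}, {"translation": [0, 0, 1.5], "dr": [0, 0, 0], "hand": 0}, {"translation": [0, 0, 0], "dr": [0, 0, 0], "hand": 0}]}}

```text
time: 14.58
eef_pos: [0.5268, -0.1187, 0.0809]
tcp_rot: [180.0, 0.0, 178.9]
ft_force: [-1.0, 2.1, 5.5]
gripper_width: 0.0
finger_force: 2.8
```

{"op": "servo_tool", "data": {"increments": [{"translation": [0, -2, 0], "dr": [0, 0, 0], "hand": 0}, {"translation": [0, -2, 0], "dr": [0, 0, 0], "hand": 0}, {"translation": [0, -2, 0], "dr": [0, 0, 0], "hand": 0}, {"translation": [0, -2, 0], "dr": [0, 0, 0], "hand": 0}]}}

```text
time: 14.92
eef_pos: [0.5266, -0.128, 0.0815]
tcp_rot: [-180.0, 0.1, 178.9]
ft_force: [-1.9, 1.5, 9.0]
gripper_width: 0.003
finger_force: 4.5
```

{"op": "servo_tool", "data": {"increments": [{"translation": [0, -2, 0], "dr": [0, 0, 0], "hand": 0}, {"translation": [0, -2, 0], "dr": [0, 0, 0], "hand": 0}, {"translation": [0, -2, 0], "dr": [0, 0, 0], "hand": 0}]}}

```text
time: 15.17
eef_pos: [0.5266, -0.1341, 0.0816]
tcp_rot: [-180.0, 0.1, 178.9]
ft_force: [-2.7, 0.5, 9.3]
gripper_width: -0.002
finger_force: 4.3
```

{"op": "servo_tool", "data": {"increments": [{"translation": [0, -2, 0], "dr": [0, 0, 0], "hand": 0}, {"translation": [0, -2, 0], "dr": [0, 0, 0], "hand": 0}, {"translation": [0, -2, 0.2], "dr": [0, 0, 0], "hand": 0}, {"translation": [0, -1.5, 0.3], "dr": [0, 0, 0], "hand": 0}]}}

```text
time: 15.5
eef_pos: [0.5264, -0.1422, 0.0805]
tcp_rot: [-179.9, 0.1, 178.8]
ft_force: [-0.7, -1.2, 4.9]
gripper_width: 0.001
finger_force: 2.3
```

{"op": "servo_tool", "data": {"increments": [{"translation": [0, 0, -10], "dr": [0, 0, 0], "hand": 0}, {"translation": [0, -38, 0], "dr": [0, 0, 0], "hand": 0}, {"translation": [0, -38, 0], "dr": [0, 0, 0], "hand": 0}, {"translation": [0, 0, 0], "dr": [0, 0, 0], "hand": 0}, {"translation": [0, 0, 5], "dr": [0, 0, 0], "hand": 0}, {"translation": [0, 0, 2], "dr": [0, 0, 0], "hand": 0}, {"translation": [0, 0, 1], "dr": [0, 0, 0], "hand": 0}, {"translation": [0, 0, 0], "dr": [0, 0, 0], "hand": 0}, {"translation": [0, 0, 0], "dr": [0, 0, 0], "hand": 0}]}}

```text
time: 16.25
eef_pos: [0.5247, -0.2149, 0.0815]
tcp_rot: [180.0, -0.0, 179.0]
ft_force: [-0.4, 0.5, -0.3]
gripper_width: -0.001
finger_force: 0.0
```

{"op": "servo_tool", "data": {"increments": [{"translation": [0, 0, 0.8], "dr": [0, 0, 0], "hand": 0}, {"translation": [0, 0, 0], "dr": [0, 0, 0], "hand": 0}]}}

```text
time: 16.42
eef_pos: [0.5247, -0.2158, 0.081]
tcp_rot: [180.0, 0.0, 179.0]
ft_force: [-0.3, -0.1, -0.0]
gripper_width: -0.0
finger_force: 0.0
```

{"op": "servo_tool", "data": {"increments": [{"translation": [0, -2, 0], "dr": [0, 0, 0], "hand": 0}, {"translation": [0, -2, 0], "dr": [0, 0, 0], "hand": 0}, {"translation": [0, -2, 0], "dr": [0, 0, 0], "hand": 0}]}}

```text
time: 16.67
eef_pos: [0.5247, -0.2224, 0.0816]
tcp_rot: [180.0, 0.0, 178.9]
ft_force: [-1.0, 0.9, 4.8]
gripper_width: 0.002
finger_force: 2.2
```

{"op": "servo_tool", "data": {"increments": [{"translation": [0, -2, 0.2], "dr": [0, 0, 0], "hand": 0}, {"translation": [0, -2, 0], "dr": [0, 0, 0], "hand": 0}]}}

```text
time: 16.83
eef_pos: [0.5246, -0.2272, 0.0816]
tcp_rot: [-180.0, 0.1, 178.9]
ft_force: [-1.6, 0.4, 5.4]
gripper_width: 0.003
finger_force: 2.7
```

{"op": "servo_tool", "data": {"increments": [{"translation": [0, -2, 0], "dr": [0, 0, 0], "hand": 0}, {"translation": [0, -2, 0], "dr": [0, 0, 0], "hand": 0}]}}

```text
time: 17.0
eef_pos: [0.5246, -0.2312, 0.0817]
tcp_rot: [-180.0, 0.1, 178.9]
ft_force: [-0.4, -0.4, 4.7]
gripper_width: 0.001
finger_force: 2.6
```

{"op": "servo_tool", "data": {"increments": [{"translation": [0, -2, 0], "dr": [0, 0, 0], "hand": 0}, {"translation": [0, -2, 0], "dr": [0, 0, 0], "hand": 0}]}}

```text
time: 17.17
eef_pos: [0.5245, -0.2352, 0.0817]
tcp_rot: [-180.0, 0.1, 178.9]
ft_force: [-0.8, 0.5, 5.8]
gripper_width: 0.004
finger_force: 2.6
```

{"op": "servo_tool", "data": {"increments": [{"translation": [0, -2, 0], "dr": [0, 0, 0], "hand": 0}, {"translation": [0, -2, 0], "dr": [0, 0, 0], "hand": 0}]}}

```text
time: 17.33
eef_pos: [0.5244, -0.2392, 0.0814]
tcp_rot: [-180.0, 0.1, 178.9]
ft_force: [0.1, 0.4, 4.2]
gripper_width: 0.001
finger_force: 1.7
```

{"op": "servo_tool", "data": {"increments": [{"translation": [0, 0, -4], "dr": [0, 0, 0], "hand": 0}, {"translation": [0, 20, 0], "dr": [0, 0, 0], "hand": 0}, {"translation": [0, 0, 0], "dr": [0, 0, 0], "hand": 0}, {"translation": [0, 0, 2.5], "dr": [0, 0, 0], "hand": 0}, {"translation": [0, 0, 2], "dr": [0, 0, 0], "hand": 0}, {"translation": [0, 0, 0], "dr": [0, 0, 0], "hand": 0}]}}

```text
time: 17.83
eef_pos: [0.5248, -0.2184, 0.0808]
tcp_rot: [180.0, 0.0, 178.9]
ft_force: [-1.4, 1.7, 5.5]
gripper_width: 0.002
finger_force: 2.9
```

{"op": "servo_tool", "data": {"increments": [{"translation": [0, -2, 0], "dr": [0, 0, 0], "hand": 0}, {"translation": [0, -2, 0], "dr": [0, 0, 0], "hand": 0}, {"translation": [0, -2, 0], "dr": [0, 0, 0], "hand": 0}, {"translation": [0, -2, 0], "dr": [0, 0, 0], "hand": 0}]}}

```text
time: 18.17
eef_pos: [0.5246, -0.2281, 0.0816]
tcp_rot: [-179.9, 0.1, 178.9]
ft_force: [-2.5, 0.6, 8.7]
gripper_width: -0.001
finger_force: 4.3
```

{"op": "servo_tool", "data": {"increments": [{"translation": [0, -2, 0], "dr": [0, 0, 0], "hand": 0}, {"translation": [0, -2, 0], "dr": [0, 0, 0], "hand": 0}, {"translation": [0, -2, 0], "dr": [0, 0, 0], "hand": 0}]}}

```text
time: 18.42
eef_pos: [0.5246, -0.2341, 0.0816]
tcp_rot: [-179.9, 0.1, 178.9]
ft_force: [-2.0, 0.3, 9.3]
gripper_width: 0.002
finger_force: 4.2
```

{"op": "servo_tool", "data": {"increments": [{"translation": [0, -2, 0], "dr": [0, 0, 0], "hand": 0}, {"translation": [0, -2, 0], "dr": [0, 0, 0], "hand": 0}, {"translation": [0, -2, 0.2], "dr": [0, 0, 0], "hand": 0}, {"translation": [0, -1.5, 0.3], "dr": [0, 0, 0], "hand": 0}]}}

```text
time: 18.75
eef_pos: [0.5244, -0.242, 0.0806]
tcp_rot: [-179.9, 0.1, 178.8]
ft_force: [-0.4, -1.5, 3.7]
gripper_width: -0.001
finger_force: 2.5
```

{"op": "servo_tool", "data": {"increments": [{"translation": [0, 0, -10], "dr": [0, 0, 0], "hand": 0}, {"translation": [0, -39, 0], "dr": [0, 0, 0], "hand": 0}, {"translation": [0, -39, 0], "dr": [0, 0, 0], "hand": 0}, {"translation": [0, 0, 0], "dr": [0, 0, 0], "hand": 0}, {"translation": [0, 0, 5], "dr": [0, 0, 0], "hand": 0}, {"translation": [0, 0, 2.5], "dr": [0, 0, 0], "hand": 0}, {"translation": [0, 0, 1.5], "dr": [0, 0, 0], "hand": 0}, {"translation": [0, 0, 0], "dr": [0, 0, 0], "hand": 0}, {"translation": [0, 0, 0], "dr": [0, 0, 0], "hand": 0}]}}

```text
time: 19.5
eef_pos: [0.523, -0.3163, 0.0805]
tcp_rot: [179.9, -0.0, 179.0]
ft_force: [-0.5, -0.1, -0.3]
gripper_width: -0.001
finger_force: 0.1
```

{"op": "servo_tool", "data": {"increments": [{"translation": [0, -2, 0], "dr": [0, 0, 0], "hand": 0}, {"translation": [0, -2, 0], "dr": [0, 0, 0], "hand": 0}, {"translation": [0, -2, 0], "dr": [0, 0, 0], "hand": 0}]}}

```text
time: 19.75
eef_pos: [0.5231, -0.321, 0.0813]
tcp_rot: [179.8, -0.0, 179.0]
ft_force: [-3.4, 5.7, 8.5]
gripper_width: 0.001
finger_force: 4.9
```

{"op": "servo_tool", "data": {"increments": [{"translation": [0, -2, 0], "dr": [0, 0, 0], "hand": 0}, {"translation": [0, -2, 0], "dr": [0, 0, 0], "hand": 0}]}}

```text
time: 19.92
eef_pos: [0.523, -0.3259, 0.0818]
tcp_rot: [179.8, 0.0, 179.0]
ft_force: [-3.1, 5.2, 7.8]
gripper_width: 0.002
finger_force: 4.0
```

{"op": "servo_tool", "data": {"increments": [{"translation": [0, -2, 0.3], "dr": [0, 0, 0], "hand": 0}, {"translation": [0, -2, 0], "dr": [0, 0, 0], "hand": 0}, {"translation": [0, -2, 0], "dr": [0, 0, 0], "hand": 0}]}}

```text
time: 20.17
eef_pos: [0.523, -0.3324, 0.0817]
tcp_rot: [179.9, 0.0, 179.0]
ft_force: [-3.2, 3.5, 8.6]
gripper_width: -0.002
finger_force: 4.5
```

{"op": "servo_tool", "data": {"increments": [{"translation": [0, -2, 0], "dr": [0, 0, 0], "hand": 0}, {"translation": [0, -2, 0], "dr": [0, 0, 0], "hand": 0}, {"translation": [0, -2, 0.2], "dr": [0, 0, 0], "hand": 0}]}}

```text
time: 20.42
eef_pos: [0.5229, -0.3386, 0.0816]
tcp_rot: [179.9, 0.1, 179.0]
ft_force: [-2.8, 3.3, 7.6]
gripper_width: 0.004
finger_force: 3.9
```

{"op": "servo_tool", "data": {"increments": [{"translation": [0, 0, -4], "dr": [0, 0, 0], "hand": 0}, {"translation": [0, 18, 0], "dr": [0, 0, 0], "hand": 0}, {"translation": [0, 0, 0], "dr": [0, 0, 0], "hand": 0}, {"translation": [0, 0, 2.5], "dr": [0, 0, 0], "hand": 0}, {"translation": [0, 0, 1.5], "dr": [0, 0, 0], "hand": 0}, {"translation": [0, 0, 0], "dr": [0, 0, 0], "hand": 0}]}}

```text
time: 20.92
eef_pos: [0.5235, -0.3226, 0.0815]
tcp_rot: [-180.0, 0.1, 178.9]
ft_force: [-0.5, 1.9, 6.7]
gripper_width: 0.004
finger_force: 3.4
```

{"op": "servo_tool", "data": {"increments": [{"translation": [0, -2, 0], "dr": [0, 0, 0], "hand": 0}, {"translation": [0, -2, 0], "dr": [0, 0, 0], "hand": 0}, {"translation": [0, -2, 0], "dr": [0, 0, 0], "hand": 0}, {"translation": [0, -2, 0], "dr": [0, 0, 0], "hand": 0}]}}

```text
time: 21.25
eef_pos: [0.5234, -0.3296, 0.0817]
tcp_rot: [179.9, 0.1, 178.9]
ft_force: [-1.3, 4.9, 9.7]
gripper_width: -0.007
finger_force: 4.9
```

{"op": "servo_tool", "data": {"increments": [{"translation": [0, -2, 0], "dr": [0, 0, 0], "hand": 0}, {"translation": [0, -2, 0], "dr": [0, 0, 0], "hand": 0}, {"translation": [0, -2, 0], "dr": [0, 0, 0], "hand": 0}, {"translation": [0, -2, 0], "dr": [0, 0, 0], "hand": 0}]}}

```text
time: 21.58
eef_pos: [0.5233, -0.3376, 0.0817]
tcp_rot: [179.9, 0.1, 178.9]
ft_force: [-1.7, 3.5, 7.1]
gripper_width: -0.001
finger_force: 4.0
```

{"op": "servo_tool", "data": {"increments": [{"translation": [0, 0, -4], "dr": [0, 0, 0], "hand": 0}, {"translation": [0, 16, 0], "dr": [0, 0, 0], "hand": 0}, {"translation": [0, 0, 0], "dr": [0, 0, 0], "hand": 0}, {"translation": [0, 0, 2.5], "dr": [0, 0, 0], "hand": 0}, {"translation": [0, 0, 1.5], "dr": [0, 0, 0], "hand": 0}, {"translation": [0, 0, 0], "dr": [0, 0, 0], "hand": 0}]}}

```text
time: 22.08
eef_pos: [0.523, -0.323, 0.0815]
tcp_rot: [-180.0, 0.1, 178.9]
ft_force: [-1.4, 1.9, 7.7]
gripper_width: 0.002
finger_force: 3.8
```

{"op": "servo_tool", "data": {"increments": [{"translation": [0, -2, 0], "dr": [0, 0, 0], "hand": 0}, {"translation": [0, -2, 0], "dr": [0, 0, 0], "hand": 0}, {"translation": [0, -2, 0], "dr": [0, 0, 0], "hand": 0}, {"translation": [0, -2, 0], "dr": [0, 0, 0], "hand": 0}, {"translation": [0, -2, 0], "dr": [0, 0, 0], "hand": 0}]}}

```text
time: 22.5
eef_pos: [0.5229, -0.3319, 0.0817]
tcp_rot: [179.9, 0.1, 178.9]
ft_force: [-1.7, 3.9, 9.9]
gripper_width: 0.001
finger_force: 5.1
```

{"op": "servo_tool", "data": {"increments": [{"translation": [0, -2, 0], "dr": [0, 0, 0], "hand": 0}, {"translation": [0, -2, 0], "dr": [0, 0, 0], "hand": 0}, {"translation": [0, -2, 0], "dr": [0, 0, 0], "hand": 0}]}}

```text
time: 22.75
eef_pos: [0.5228, -0.338, 0.0816]
tcp_rot: [179.9, 0.1, 178.9]
ft_force: [-0.7, 3.0, 8.5]
gripper_width: -0.001
finger_force: 4.2
```

The third roller (y about -0.33) shows a steady 3–5 N drag. The other two show about 0.2–0.6 N, so the third one binds. Next I'll lift, open and check from near.

{"op": "servo_tool", "data": {"increments": [{"translation": [0, 0, -20], "dr": [0, 0, 0], "hand": 85}, {"translation": [0, 4, -20], "dr": [0, 0, 0], "hand": 85}, {"translation": [0, 4, -15], "dr": [0, 0, 0], "hand": 85}, {"translation": [0, 0, 0], "dr": [0, 0, 0], "hand": 85}, {"translation": [0, 0, 0], "dr": [0, 0, 0], "hand": 85}]}}

```text
time: 23.17
eef_pos: [0.5226, -0.3308, 0.1355]
tcp_rot: [-179.9, 0.1, 178.9]
ft_force: [0.2, -0.1, 0.1]
gripper_width: 0.711
finger_force: 0.0
```

Run:
```python
from h import *
s=manip.read_state();print(s["eef_pos"],s["tcp_rot"],s["gripper_width"])
e=s["eef_pos"]
w=manip.grab_frame("wrist");R=[cyl(0,.02,.08,.089),cyl(0,.006,.1,.089)]
for d in manip.masks_of("roller_a","wrist"): print(round(d["score"],2),d["pixels"].sum(),np.argwhere(d["pixels"]).mean(0))
for c in("top","side","wrist"): 
  print(c,[(np.round(d["point"],4).tolist(),round(d["score"],2)) for d in manip.pinpoint("roller_a",c)])
im=w["img"].copy()
P=place([.524,-.330,np.radians(-1)],[[-.08,.02,.089],[.08,.02,.089],[.08,-.02,.089],[-.08,-.02,.089],[-.1,0,.089],[.1,0,.089]])
for u in proj(w,P): cv2.circle(im,tuple(int(round(v)) for v in u),2,(0,0,255),-1)
for dz in(0,.027,.046): cv2.circle(im,tuple(int(round(v)) for v in proj(w,[e+[0,0,dz]])[0]),2,(0,255,255),-1)
cv2.imwrite("pics/w5.png",cv2.resize(im,(768,576)))
```

```text
[ 0.52257646 -0.33081714  0.13550108] [-1.79941358e+02  6.50552072e-02  1.78907613e+02] 0.710966552208445
0.85 12184 [186.34085686 254.941891  ]
0.7 5826 [223.74030209 494.98352214]
top [([0.5281, -0.1336, 0.0933], 0.97), ([0.2573, 0.2256, 0.0203], 0.97), ([0.2628, -0.3506, 0.0183], 0.95), ([0.5292, -0.2323, 0.0869], 0.85), ([0.5272, -0.3288, 0.0913], 0.61)]
side [([0.5293, -0.1285, 0.0882], 0.89), ([0.5218, -0.3287, 0.0835], 0.83), ([0.2606, 0.23, 0.0242], 0.82), ([0.2619, -0.3511, 0.0186], 0.69), ([0.5244, -0.2312, 0.0895], 0.67)]
wrist [([0.5262, -0.3306, 0.0899], 0.92), ([0.5276, -0.2258, 0.0888], 0.6)]
```

View pics/w5.png

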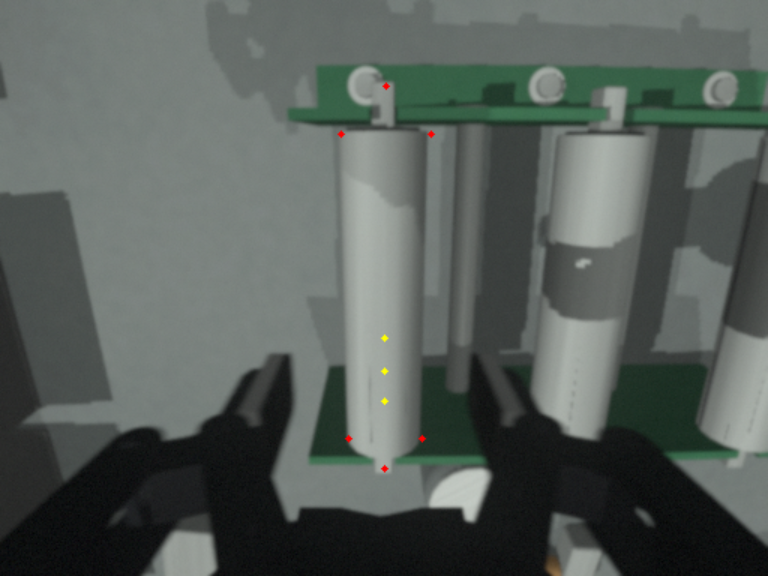

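The wrist view shows the binding roller between the open fingers. The tube spans columns 341–424, the finger gap is 292–470, and the model dots agree within 2 mm. The rail slots are at the ends. Descending now.

{"op": "servo_tool", "data": {"increments": [{"translation": [-1.5, 0, 15], "dr": [0, 0, 0], "hand": 85}, {"translation": [0, 0, 20], "dr": [0, 0, 0], "hand": 85}, {"translation": [0, 0, 20], "dr": [0, 0, 0], "hand": 85}, {"translation": [0, 0, 15], "dr": [0, 0, 0], "hand": 85}, {"translation": [0, 0, 8], "dr": [0, 0, 0], "hand": 85}, {"translation": [0, 0, 0], "dr": [0, 0, 0], "hand": 85}]}}

```text
time: 23.92
eef_pos: [0.5222, -0.3289, 0.0546]
tcp_rot: [179.9, -0.3, 178.9]
ft_force: [-0.2, 0.1, 0.9]
gripper_width: 0.999
finger_force: 0.0
```

{"op": "servo_tool", "data": {"increments": [{"translation": [0, 0, 8], "dr": [0, 0, 0], "hand": 85}, {"translation": [0, 0, 6], "dr": [0, 0, 0], "hand": 85}, {"translation": [0, 0, 3], "dr": [0, 0, 0], "hand": 85}, {"translation": [0, 0, 0], "dr": [0, 0, 0], "hand": 85}, {"translation": [0, 0, 0], "dr": [0, 0, 0], "hand": 85}]}}

```text
time: 24.33
eef_pos: [0.5241, -0.3299, 0.0405]
tcp_rot: [-180.0, 0.0, 178.9]
ft_force: [-0.3, 0.2, 0.2]
gripper_width: 0.994
finger_force: 0.0
```

{"op": "servo_tool", "data": {"increments": [{"translation": [0, 0, 0], "dr": [0, 0, 0], "hand": 34}, {"translation": [0, 0, 0], "dr": [0, 0, 0], "hand": 34}, {"translation": [0, 0, 0], "dr": [0, 0, 0], "hand": 34}, {"translation": [0, 0, 0], "dr": [0, 0, 0], "hand": 34}, {"translation": [0, 0, 0], "dr": [0, 0, 0], "hand": 34}, {"translation": [0, 0, 0], "dr": [0, 0, 0], "hand": 34}], "grip_force": 40}}

```text
time: 24.83
eef_pos: [0.5241, -0.3298, 0.0407]
tcp_rot: [180.0, 0.0, 178.9]
ft_force: [-0.2, 0.6, 3.4]
gripper_width: 0.457
finger_force: 40.0
```

{"op": "servo_tool", "data": {"increments": [{"translation": [0, 0, -2], "dr": [0, 0, 0], "hand": 34}, {"translation": [0, 0, -4], "dr": [0, 0, 0], "hand": 34}, {"translation": [0, 0, -6], "dr": [0, 0, 0], "hand": 34}, {"translation": [0, 0, -6], "dr": [0, 0, 0], "hand": 34}, {"translation": [0, 0, 0], "dr": [0, 0, 0], "hand": 34}]}}

```text
time: 25.25
eef_pos: [0.5246, -0.3304, 0.0596]
tcp_rot: [-179.9, 0.1, 178.9]
ft_force: [0.0, -1.3, -4.4]
gripper_width: 0.457
finger_force: 40.8
```

{"op": "servo_tool", "data": {"increments": [{"translation": [0, 0, -8], "dr": [0, 0, 0], "hand": 34}, {"translation": [0, 0, -12], "dr": [0, 0, 0], "hand": 34}, {"translation": [0, 0, -15], "dr": [0, 0, 0], "hand": 34}, {"translation": [0, 0, -20], "dr": [0, 0, 0], "hand": 34}, {"translation": [0, 0, -20], "dr": [0, 0, 0], "hand": 34}, {"translation": [0, 0, -15], "dr": [0, 0, 0], "hand": 34}, {"translation": [0, 0, 0], "dr": [0, 0, 0], "hand": 34}]}}

```text
time: 25.83
eef_pos: [0.5261, -0.3316, 0.1532]
tcp_rot: [-179.8, 0.4, 178.9]
ft_force: [1.1, -1.0, -4.7]
gripper_width: 0.458
finger_force: 41.2
```

{"op": "servo_tool", "data": {"increments": [{"translation": [0, 15, 0], "dr": [0, 0, 0], "hand": 34}, {"translation": [0, 30, 0], "dr": [0, 0, 0], "hand": 34}, {"translation": [0, 39, 0], "dr": [0, 0, 0], "hand": 34}, {"translation": [0, 39, 0], "dr": [0, 0, 0], "hand": 34}, {"translation": [0, 39, 0], "dr": [0, 0, 0], "hand": 34}, {"translation": [0, 39, 0], "dr": [0, 0, 0], "hand": 34}, {"translation": [0, 39, 0], "dr": [0, 0, 0], "hand": 34}, {"translation": [0, 39, 0], "dr": [0, 0, 0], "hand": 34}, {"translation": [0, 39, 0], "dr": [0, 0, 0], "hand": 34}, {"translation": [0, 39, 0], "dr": [0, 0, 0], "hand": 34}]}}

```text
time: 26.67
eef_pos: [0.5299, 0.0287, 0.148]
tcp_rot: [180.0, -0.0, 178.9]
ft_force: [1.8, -0.1, -4.9]
gripper_width: 0.453
finger_force: 41.4
```

{"op": "servo_tool", "data": {"increments": [{"translation": [0, 39, 0], "dr": [0, 0, 0], "hand": 34}, {"translation": [0, 39, 0], "dr": [0, 0, 0], "hand": 34}, {"translation": [0, 30, 0], "dr": [0, 0, 0], "hand": 34}, {"translation": [0, 19, 0], "dr": [0, 0, 0], "hand": 34}, {"translation": [0, 10, 0], "dr": [0, 0, 0], "hand": 34}, {"translation": [0, 0, 0], "dr": [0, 0, 4], "hand": 34}, {"translation": [0, 0, 0], "dr": [0, 0, 5], "hand": 34}, {"translation": [0, 0, 0], "dr": [0, 0, 4], "hand": 34}, {"translation": [0, 0, 0], "dr": [0, 0, 0], "hand": 34}, {"translation": [0, 0, 0], "dr": [0, 0, 0], "hand": 34}]}}

```text
time: 27.5
eef_pos: [0.5331, 0.1627, 0.148]
tcp_rot: [-180.0, -0.0, 165.9]
ft_force: [-0.6, -0.1, -4.5]
gripper_width: 0.455
finger_force: 41.4
```

Run:
```python
from h import *
s=manip.read_state();e=s["eef_pos"];print(e,s["tcp_rot"],s["ft_force"])
F={c:manip.grab_frame(c) for c in("top","side","wrist")}
R=[cyl(0,.02,.08,e[2]+.0483),cyl(0,.006,.1,e[2]+.0483)]
for c in F: 
  print(c,[(np.round(d["point"],4).tolist(),round(d["score"],2)) for d in manip.pinpoint("roller_a",c)],[(np.round(d["point"],4).tolist(),round(d["score"],2)) for d in manip.pinpoint("stand_seat",c)])
ps=[.5355,.171,np.radians(-14.1)]
O=[]
for c,(x,y,W,H,k) in (("side",(150,200,170,130,2.3)),("wrist",(0,0,512,384,.78))):
    f=F[c];im=cv2.resize(f["img"][y:y+H,x:x+W],None,fx=k,fy=k,interpolation=cv2.INTER_AREA if k<1 else cv2.INTER_CUBIC)
    def poly(P,col):
        h=cv2.convexHull(proj(f,P).astype(np.float32)); cv2.polylines(im,[((h-[x,y]+.5)*k).astype(np.int32)],True,col,1)
    for P in STAND: poly(place(ps,P),(0,0,255))
    for P in R: poly(place([e[0],e[1],np.radians(s["tcp_rot"][2]-180)],P),(0,255,255))
    b=np.zeros((300,400,3),np.uint8); b[:im.shape[0],:im.shape[1]]=im[:300,:400]; O.append(b)
cv2.imwrite("pics/p6.png",np.hstack(O))
```

```text
[0.53314891 0.16272438 0.14796884] [-1.79954556e+02 -1.38892599e-02  1.65943526e+02] [-0.62110458 -0.0885257  -4.51235428]
top [([0.527, -0.2291, 0.087], 0.97), ([0.2626, -0.3507, 0.0204], 0.8), ([0.5356, 0.1622, 0.1977], 0.64), ([0.5298, -0.1294, 0.0888], 0.63), ([0.5118, 0.0841, 0.0005], 0.49)] [([0.533, 0.1734, 0.07], 0.68)]
side [([0.5278, 0.1646, 0.1918], 0.98), ([0.2646, -0.3522, 0.021], 0.94), ([0.2596, 0.228, 0.0229], 0.86), ([0.5276, -0.1304, 0.0911], 0.71), ([0.5259, -0.2317, 0.0876], 0.63)] [([0.5347, 0.1697, 0.0639], 0.84)]
wrist [] [([0.5332, 0.1625, 0.1967], 0.74)]
```

View pics/p6.png

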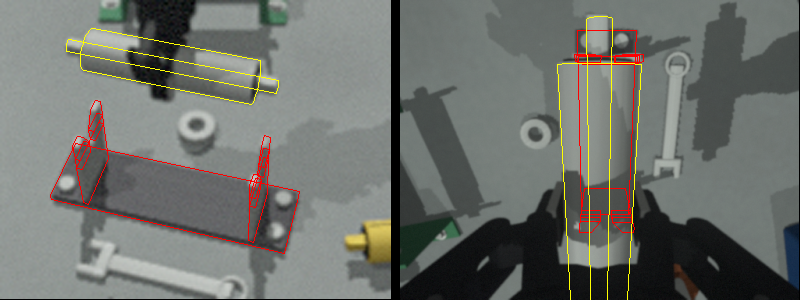

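The side crop shows the held roller matching its yellow model and the stand matching its red one. The wrist view shows the roller parallel to the stand, with the bearing and wrench clear on either side. Now I'll lower to just above the notches.

{"op": "servo_tool", "data": {"increments": [{"translation": [0, 4.3, 10], "dr": [0, 0, 0], "hand": 34}, {"translation": [0, 4.3, 15], "dr": [0, 0, 0], "hand": 34}, {"translation": [0, 0, 20], "dr": [0, 0, 0], "hand": 34}, {"translation": [0, 0, 18], "dr": [0, 0, 0], "hand": 34}, {"translation": [0, 0, 12], "dr": [0, 0, 0], "hand": 34}, {"translation": [0, 0, 8], "dr": [0, 0, 0], "hand": 34}, {"translation": [0, 0, 0], "dr": [0, 0, 0], "hand": 34}, {"translation": [0, 0, 0], "dr": [0, 0, 0], "hand": 34}]}}

```text
time: 28.62
eef_pos: [0.5354, 0.1725, 0.0652]
tcp_rot: [-180.0, -0.0, 165.9]
ft_force: [0.1, -0.1, -4.2]
gripper_width: 0.452
finger_force: 41.4
```

Run:
```python
from h import *
s=manip.read_state();e=s["eef_pos"];print(e,s["tcp_rot"],s["ft_force"])
f=manip.grab_frame("side"); g=manip.grab_frame("top"); ps=[.5355,.171,np.radians(-14.1)]
for c in("top","side"): print([np.round(d["point"],4).tolist() for d in manip.pinpoint("roller_a",c)],[np.round(d["point"],4).tolist() for d in manip.pinpoint("stand_seat",c)])
O=[]
for f,(x,y,W,H,k) in((f,(160,225,135,90,2.95)),(g,(140,105,100,125,4))):
    im=cv2.resize(f["img"][y:y+H,x:x+W],None,fx=k,fy=k,interpolation=cv2.INTER_CUBIC)
    for P in STAND[1:]:
        h=cv2.convexHull(proj(f,place(ps,P)).astype(np.float32)); cv2.polylines(im,[((h-[x,y]+.5)*k).astype(np.int32)],True,(0,0,255),1)
    for P in [cyl(0,.02,.08,e[2]+.0483),cyl(0,.006,.1,e[2]+.0483)]:
        h=cv2.convexHull(proj(f,place([e[0],e[1],np.radians(s["tcp_rot"][2]-180)],P)).astype(np.float32)); cv2.polylines(im,[((h-[x,y]+.5)*k).astype(np.int32)],True,(0,255,255),1)
    b=np.zeros((500,400,3),np.uint8); b[:im.shape[0],:im.shape[1]]=im[:500,:400]; O.append(b)
cv2.imwrite("pics/p7.png",np.hstack(O))
```

```text
[0.53539696 0.17247725 0.06524449] [-1.79994664e+02 -1.14763682e-03  1.65923777e+02] [ 0.05972639 -0.13345211 -4.22033386]
[[0.5297, -0.1311, 0.0923], [0.5379, 0.1747, 0.1139], [0.2634, -0.3504, 0.0221], [0.5273, -0.228, 0.0884]] [[0.5344, 0.1745, 0.0693]]
[[0.5286, -0.1312, 0.0886], [0.5284, -0.2285, 0.091], [0.2618, 0.2293, 0.0191], [0.2652, -0.3505, 0.02], [0.537, 0.1774, 0.1111]] [[0.5347, 0.1686, 0.069]]
```

View pics/p7.png

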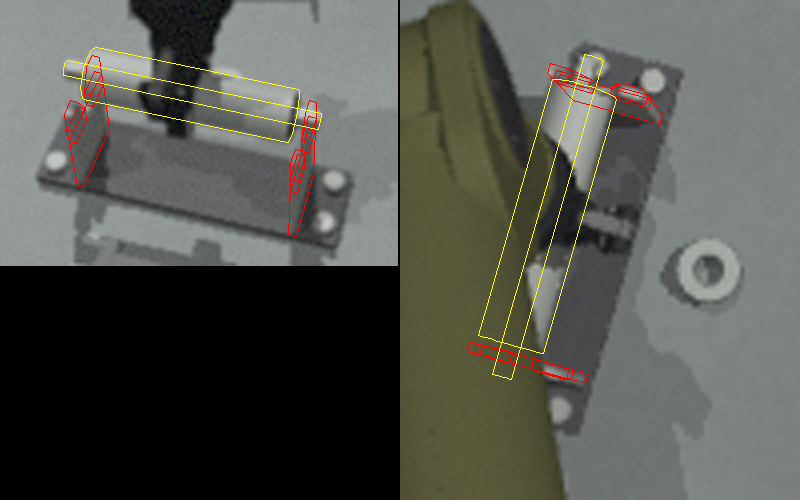

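The side and top crops show the spindle ends over both notch mouths, with the tube between the ears and about 1.5 mm off in y. I'll correct that and lower gently while watching forces.

{"op": "servo_tool", "data": {"increments": [{"translation": [0, -1.5, 6], "dr": [0, 0, 0], "hand": 34}, {"translation": [0, 0, 6], "dr": [0, 0, 0], "hand": 34}, {"translation": [0, 0, 6], "dr": [0, 0, 0], "hand": 34}, {"translation": [0, 0, 5], "dr": [0, 0, 0], "hand": 34}, {"translation": [0, 0, 0], "dr": [0, 0, 0], "hand": 34}]}}

```text
time: 29.33
eef_pos: [0.5336, 0.1705, 0.0404]
tcp_rot: [-179.9, -0.1, 165.9]
ft_force: [0.1, -0.1, -4.8]
gripper_width: 0.454
finger_force: 41.4
```

{"op": "servo_tool", "data": {"increments": [{"translation": [0, 0, 2], "dr": [0, 0, 0], "hand": 34}, {"translation": [0, 0, 2], "dr": [0, 0, 0], "hand": 34}, {"translation": [0, 0, 0], "dr": [0, 0, 0], "hand": 34}]}}

```text
time: 29.58
eef_pos: [0.5348, 0.1709, 0.038]
tcp_rot: [-180.0, -0.0, 165.9]
ft_force: [-0.3, -0.1, -4.7]
gripper_width: 0.455
finger_force: 41.4
```

{"op": "servo_tool", "data": {"increments": [{"translation": [0, 0, 2], "dr": [0, 0, 0], "hand": 34}, {"translation": [0, 0, 2], "dr": [0, 0, 0], "hand": 34}, {"translation": [0, 0, 0], "dr": [0, 0, 0], "hand": 34}]}}

```text
time: 29.83
eef_pos: [0.5347, 0.1709, 0.0339]
tcp_rot: [-180.0, -0.0, 165.9]
ft_force: [-0.5, 0.3, -4.3]
gripper_width: 0.453
finger_force: 41.4
```

No contact so far. I'll enter the narrow part now.

{"op": "servo_tool", "data": {"increments": [{"translation": [0, 0, 2], "dr": [0, 0, 0], "hand": 34}, {"translation": [0, 0, 1], "dr": [0, 0, 0], "hand": 34}, {"translation": [0, 0, 0], "dr": [0, 0, 0], "hand": 34}]}}

```text
time: 30.08
eef_pos: [0.5347, 0.1709, 0.031]
tcp_rot: [-180.0, -0.0, 165.9]
ft_force: [1.1, 0.0, -5.0]
gripper_width: 0.458
finger_force: 41.4
```

{"op": "servo_tool", "data": {"increments": [{"translation": [0, 0, 1.5], "dr": [0, 0, 0], "hand": 34}, {"translation": [0, 0, 1.5], "dr": [0, 0, 0], "hand": 34}, {"translation": [0, 0, 0], "dr": [0, 0, 0], "hand": 34}]}}

```text
time: 30.33
eef_pos: [0.5347, 0.1709, 0.0279]
tcp_rot: [-180.0, -0.0, 165.9]
ft_force: [-0.0, 0.1, -4.7]
gripper_width: 0.451
finger_force: 41.4
```

{"op": "servo_tool", "data": {"increments": [{"translation": [0, 0, 1.5], "dr": [0, 0, 0], "hand": 34}, {"translation": [0, 0, 1.5], "dr": [0, 0, 0], "hand": 34}, {"translation": [0, 0, 0], "dr": [0, 0, 0], "hand": 34}]}}

```text
time: 30.58
eef_pos: [0.5346, 0.1709, 0.0249]
tcp_rot: [-180.0, -0.0, 165.9]
ft_force: [-0.3, -0.7, -4.7]
gripper_width: 0.458
finger_force: 41.4
```

{"op": "servo_tool", "data": {"increments": [{"translation": [0, 0, 1.5], "dr": [0, 0, 0], "hand": 34}, {"translation": [0, 0, 1], "dr": [0, 0, 0], "hand": 34}, {"translation": [0, 0, 0], "dr": [0, 0, 0], "hand": 34}]}}

```text
time: 30.83
eef_pos: [0.5347, 0.1709, 0.0225]
tcp_rot: [-180.0, -0.0, 165.9]
ft_force: [-0.0, 0.4, -4.5]
gripper_width: 0.454
finger_force: 41.4
```

{"op": "servo_tool", "data": {"increments": [{"translation": [0, 0, 1], "dr": [0, 0, 0], "hand": 34}, {"translation": [0, 0, 0.8], "dr": [0, 0, 0], "hand": 34}, {"translation": [0, 0, 0], "dr": [0, 0, 0], "hand": 34}]}}

```text
time: 31.08
eef_pos: [0.5348, 0.1709, 0.0208]
tcp_rot: [-180.0, -0.0, 165.9]
ft_force: [-0.1, -0.2, -4.0]
gripper_width: 0.457
finger_force: 41.4
```

{"op": "servo_tool", "data": {"increments": [{"translation": [0, 0, 0.8], "dr": [0, 0, 0], "hand": 34}, {"translation": [0, 0, 0], "dr": [0, 0, 0], "hand": 34}, {"translation": [0, 0, 0], "dr": [0, 0, 0], "hand": 34}]}}

```text
time: 31.33
eef_pos: [0.5349, 0.171, 0.0201]
tcp_rot: [-180.0, -0.0, 165.9]
ft_force: [-0.4, 0.3, -5.2]
gripper_width: 0.454
finger_force: 41.4
```

{"op": "servo_tool", "data": {"increments": [{"translation": [0, 0, 0.6], "dr": [0, 0, 0], "hand": 34}, {"translation": [0, 0, 0], "dr": [0, 0, 0], "hand": 34}, {"translation": [0, 0, 0], "dr": [0, 0, 0], "hand": 34}]}}

```text
time: 31.58
eef_pos: [0.5349, 0.1709, 0.0195]
tcp_rot: [-180.0, -0.0, 165.9]
ft_force: [-0.6, 0.4, -4.0]
gripper_width: 0.458
finger_force: 41.4
```

{"op": "servo_tool", "data": {"increments": [{"translation": [0, 0, 0.6], "dr": [0, 0, 0], "hand": 34}, {"translation": [0, 0, 0], "dr": [0, 0, 0], "hand": 34}, {"translation": [0, 0, 0], "dr": [0, 0, 0], "hand": 34}]}}

```text
time: 31.83
eef_pos: [0.5349, 0.1709, 0.0189]
tcp_rot: [-180.0, -0.0, 165.9]
ft_force: [0.2, 1.1, -5.3]
gripper_width: 0.455
finger_force: 41.4
```

{"op": "servo_tool", "data": {"increments": [{"translation": [0, 0, 0.6], "dr": [0, 0, 0], "hand": 34}, {"translation": [0, 0, 0], "dr": [0, 0, 0], "hand": 34}, {"translation": [0, 0, 0], "dr": [0, 0, 0], "hand": 34}]}}

```text
time: 32.08
eef_pos: [0.5349, 0.171, 0.0188]
tcp_rot: [180.0, 0.0, 165.9]
ft_force: [-1.8, -1.2, -0.1]
gripper_width: 0.456
finger_force: 41.9
```

{"op": "servo_tool", "data": {"increments": [{"translation": [0, 0, 0.6], "dr": [0, 0, 0], "hand": 34}, {"translation": [0, 0, 0], "dr": [0, 0, 0], "hand": 34}, {"translation": [0, 0, 0], "dr": [0, 0, 0], "hand": 34}]}}

```text
time: 32.33
eef_pos: [0.535, 0.171, 0.0187]
tcp_rot: [180.0, 0.0, 165.9]
ft_force: [-4.9, -1.5, 5.6]
gripper_width: 0.456
finger_force: 42.4
```

It seats at exactly the predicted height. I'll unload, release and withdraw.

{"op": "servo_tool", "data": {"increments": [{"translation": [0, 0, -0.8], "dr": [0, 0, 0], "hand": 34}, {"translation": [0, 0, 0], "dr": [0, 0, 0], "hand": 46}, {"translation": [0, 0, 0], "dr": [0, 0, 0], "hand": 60}, {"translation": [0, 0, 0], "dr": [0, 0, 0], "hand": 75}, {"translation": [0, 0, 0], "dr": [0, 0, 0], "hand": 80}, {"translation": [0, 0, 0], "dr": [0, 0, 0], "hand": 80}, {"translation": [0, 0, 0], "dr": [0, 0, 0], "hand": 80}]}}

```text
time: 32.92
eef_pos: [0.5351, 0.171, 0.0186]
tcp_rot: [180.0, 0.0, 165.9]
ft_force: [0.3, -0.8, 0.8]
gripper_width: 0.938
finger_force: 0.0
```

{"op": "servo_tool", "data": {"increments": [{"translation": [0, 0, -5], "dr": [0, 0, 0], "hand": 80}, {"translation": [0, 0, -12], "dr": [0, 0, 0], "hand": 80}, {"translation": [0, 0, -20], "dr": [0, 0, 0], "hand": 80}, {"translation": [0, 0, -25], "dr": [0, 0, 0], "hand": 80}, {"translation": [0, 0, -30], "dr": [0, 0, 0], "hand": 80}, {"translation": [0, 0, -35], "dr": [0, 0, 0], "hand": 80}, {"translation": [0, 0, -35], "dr": [0, 0, 0], "hand": 80}, {"translation": [0, 0, 0], "dr": [0, 0, 0], "hand": 80}, {"translation": [0, 0, 0], "dr": [0, 0, 0], "hand": 80}]}}

```text
time: 33.67
eef_pos: [0.5368, 0.1715, 0.1844]
tcp_rot: [179.8, 0.3, 165.9]
ft_force: [0.1, 0.2, -0.1]
gripper_width: 0.935
finger_force: 0.0
```

Run:
```python
from h import *
print(manip.read_state()["ft_force"])
for c in("top","side"):
  f=manip.grab_frame(c)
  for n in("roller_a","wrench","bearing","grease_tin"): print(c,n,[np.round(d["point"],4).tolist() for d in manip.pinpoint(n,c) if d["score"]>.4])
ps=[.5355,.171,np.radians(-14.1)]
im=cv2.resize(f["img"][120:345,140:320],None,fx=2.6,fy=2.6,interpolation=cv2.INTER_CUBIC)
for P in STAND[1:]+[cyl(0,.02,.08,.067)]:
    h=cv2.convexHull(proj(f,place(ps,P)).astype(np.float32)); cv2.polylines(im,[((h-[140,120]+.5)*2.6).astype(np.int32)],True,(0,0,255),1)
cv2.imwrite("pics/p8.png",im)
```

```text
[ 0.07824934  0.18044801 -0.08934501]
top roller_a [[0.5255, -0.129, 0.0918], [0.524, -0.23, 0.0907], [0.2624, -0.3508, 0.0196], [0.5385, 0.1695, 0.0672]]
top wrench []
top bearing [[0.5147, 0.0814, 0.004]]
top grease_tin [[0.5315, 0.1674, 0.0026], [0.6853, -0.2711, 0.0018]]
side roller_a [[0.5255, -0.2323, 0.0891], [0.5334, 0.1729, 0.0639], [0.2631, 0.2297, 0.0221], [0.2611, -0.351, 0.0207], [0.5123, 0.0836, 0.0012], [0.5298, -0.1282, 0.089]]
side wrench [[0.5427, 0.2618, -0.0005], [0.5283, -0.2306, 0.088]]
side bearing [[0.5145, 0.0831, -0.0013]]
side grease_tin [[0.6855, -0.2728, 0.0], [0.5366, 0.1679, 0.069]]
```

View pics/p8.png

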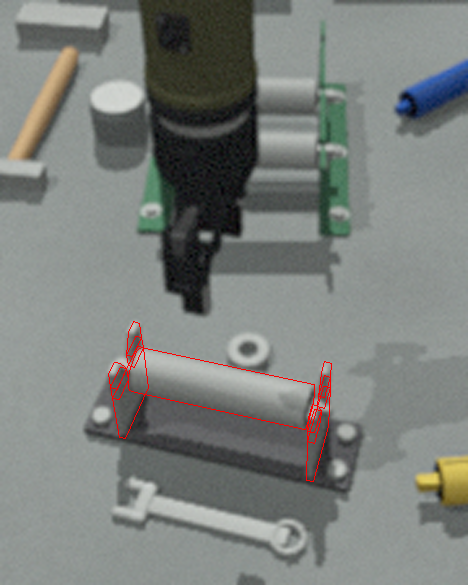

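The side crop shows the roller seated between the ears at (220,385), matching the 67 mm seat model. The wrench (210,515), bearing (248,350) and tin (118,110) are undisturbed, and the other two rollers are still in the frame.

```bash
python3 -c "
from cell import manip
print(manip.hand_in())"
```

```text
the job is handed in; nothing more can be done
None
```

The job is handed in: the binding roller was the one at y ≈ -0.33, with about 4 N drag against about 0.5 N on the other two; it is now seated in the repair stand and released, the two free rollers are still in their slots, and the run took about 34 s of the 72 s allowed.

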